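# Fit a ventilation spacer in a rail of switchgear and hold the row closed up

### The arm

A 6-joint arm with a two-finger parallel gripper is mounted at the origin on the work surface. World frame = base frame: x ahead of the robot, y to its left, z up, the work surface at z = 0. Lengths are in m, angles in rad, forces in N, time in s.
With the tool pointing down it reaches from about 0.35 to 0.925 m from the base axis. Payload 6.4 kg.
Tool frame: the origin (TCP) lies at the very end of the fingers, on their centre line; the grasp point (between the pads) lies 19 mm behind it; z points along the fingers, y is the direction in which the jaws open and shut (so a half turn about z gives the same grasp; the last joint's range is limited). The gripper opens to 85 mm and grips with 20 to 120 N. Pads are 22 mm wide; open, the fingers measure 114 mm over their backs; the gripper's body (76 mm by 85 mm) begins 54 mm behind the grasp point. The pads swing forward as they close: fully open they stand 13 mm farther back than shut.
Start: joints at [-1.324, 0.245, 1.558, -0, 1.339, -0.174], TCP at [0.266, -0.593, 0.197] pointing down, gripper open.
Joint ranges: [-3.13, 3.13], [-1.02, 2.26], [0.13, 2.54], [-0.95, 4.09], [0.21, 2.88], [-2.74, 2.74]. Speed limits (rad/s): [2.57, 2.57, 3.14, 3.14, 3.14, 3.14].

### API

Orientations are given as a 3x3 rotation matrix whose columns are the frame's x, y, z axes.
In Python, from station import r gives the robot as it stands.
- The arm moves only by the tool apply_moves, never from a script. Its argument "plan" is a list of rows, each a list of 5 numbers: the closure, from 0 (fully open) to 1 (shut), then the shift along the tool's x, y, z normalised to -1 to 1, where 1 is 600 mm, then the turn about the tool's z normalised to -1 to 1, where 1 is 180 degrees. In form: [[jaw, x, y, z, spin], ...]. A call has 1 to 8 rows; each row shifts and turns the commanded pose from where the row before left it, along the tool's axes as they then stand; what a row does not reach is not made up. A row lasts 1/8 s, in which the tool goes at most 62.5 mm and 10.7 degrees, less where a joint would pass 70% of its speed; a pose out of reach is approached as far as the arm can. A call with a number of a shift or a turn outside -1 to 1 is refused whole. A call with a gripper value outside its range is refused whole. The fingers move at their own pace and stop on an object; the grip force is fixed at half the most. Time passes only in rows, so rows that do not move let the fingers close. It gives the time, the measured TCP pose, the force and the opening at its end, in the units of the state.
- r.read_state(): the state, without advancing time (a new reading comes with each control period).
- r.grab_frame(name): name is "side" or "top" or "wrist"; returns a dict with "frame" (420x560x3 uint8, blue, green, red), "fovy" (degrees; the focal length in pixels is half the picture's height over the tangent of half this angle, whatever the lens; pixels are square), "cx", "cy" (the principal point, pixels), "dist_coeffs" ([k1, k2, p1, p2, k3] as OpenCV has them; the pictures are not rectified), "camera_from_world" (4x4, takes a point from world to camera coordinates). Camera axes: x right, y down, z forward; pixel columns grow to the right and rows downward; lengths in m; the calibration is good to about 2 mm. A picture is of the moment at which its call begins. There is no depth.
- r.hand_in(): hands the job in, once; it reports no verdict.
The state is a dict: "clock": time; "q": joint angles; "joint_vel": joint speeds; "joint_efforts": joint torques, N m; "tcp_pos": TCP position; "orientation": TCP orientation; "contact_force": force on the tool from outside, world axes, zero at the start; "wrist_torque": the same for the moment, N m; "grip_width": finger opening in m.
Only numpy, scipy, OpenCV 4.12 (cv2) and the standard library are available. Lean on these libraries where they do the work, as an engineer would, in place of code of your own. Each camera call takes 0.05 s, during which the arm holds its last target.

### The job

Pick up the narrow blank spacer standing on the bench and lower it upright onto the mounting rail, in the one gap between the modules that is wide enough for it as it stands; do not shift the contactor to make room, and let the spacer go once it sits on the rail. Then slide the contactor, the only module in the row that is not clamped, along the rail up against the spacer so that contactor, spacer and end breaker stand tight together, and finish there, still holding the contactor firmly pressed against the spacer so that the row could be clamped; do not let go. Leave the other things on the bench where they are.

Things in the scene. Friction and masses are not known exactly. Their poses are not given: they have to be found in the camera images.
- spacer: Loose plain light-grey blank one module wide, no toggle or screws, some 60 g, standing upright. 90 (own x) x 17.5 (own y) x 62 mm high. Profile, as of all modules: 90 mm long up to flat shoulders 44 mm above the underside, then a centred crown 45 mm long (x), full width, up to 62 mm: grip it 45 mm across. Foot slot 39 mm wide, 5 mm deep, fits over the rail. Origin: centre of underside.
- rail: Fixed steel plate flat on the bench, 240 (own x) x 290 (own y) x 3 mm, origin centre of underside. A 35 mm wide rail runs along its own y over the middle. Wire ducts 42 mm wide, 48 mm high lie parallel, centres 94 mm either side. Row from +y: breaker_left, main switch and contactor in either order, breaker_right. One of the 3 gaps, beside the contactor, is 22-32 mm wide, the others 5-16 mm.
- rail_top (a point): Middle of the rail's top, 10.5 mm above the bench; x across the rail, y along it, z up. A module seated on the rail reaches 5 mm over it: its origin is 5.5 mm above the bench and on the rail's centre line in x.
- breaker_left: Clamped two-module breaker at the rail's +y end, 35 mm wide (own y), light grey, black toggle bar standing 8 mm above its crown. It does not move. Same profile as the spacer; origin: centre of its underside; axes as the rail's.
- breaker_right: The same clamped two-module breaker at the rail's -y end.
- main_switch: Clamped four-module main switch, 70 mm wide (own y), with a black toggle bar on its crown; does not move. Same profile; origin: centre of its underside; axes as the rail's.
- contactor: Two-module contactor, 35 mm wide (own y), same profile, light grey, flat crown with a small dark window, no toggle. Captive on the rail: slides only along it (own y), stiffly (about 2 N of friction), and stays where left. Origin: centre of underside; axes as the rail's. Its crown, 45 mm (own x) by 35 mm, 44 to 62 mm above the origin, can be gripped from above.
- spare_breaker: Bystander: loose two-module breaker standing on the bench, 90 x 35 x 70 mm, origin centre of underside.
- screwdriver: Bystander: screwdriver lying on the bench, 200 mm long.
- gauge: Bystander: loose pressure gauge lying face up, 63 mm across, 30 mm high, with a brass stem.
- coupling: Bystander: steel quick coupling standing on end, 33 mm across, 62 mm high.
- tee_fitting: Bystander: steel tee fitting lying on the bench, 60 x 42 x 24 mm.

How it is judged:
By the outcome, as a careful person would: the job done as asked, in the order asked, and still so for the second after the job is handed in, while the arm keeps its last pose, push and grip.
It also fails if it takes over 45 s, if anything falls off the work surface, if the arm or the gripper's body presses on something with over 40 N, if the wrist force passes 120 N, or if a joint passes its speed limit or range.

## Working session

There is one attempt and no reset: what is moved stays moved. The work goes in short steps, Python scripts to look and compute and a tool call to move; the robot and the scene stay as the last step left them, time stands still between calls to the robot, and variables do not carry over. Pictures are saved under pics/ and viewed, and the job is handed in when it is done.

Besides the shell and the picture viewer there is one more tool, called after "Call:" as name(argument=value, ...) on one line, values as JSON. apply_moves: Moves the arm, as the interface text tells. Its arguments: {"type":"object","properties":{"plan":{"type":"array","items":{"type":"array","items":{"type":"number"}}}},"required":["plan"]}

```bash
mkdir -p pics; ls; python3 - <<'E'
from station import r
import cv2,numpy as np
for n in ["side","top","wrist"]:
    f=r.grab_frame(n); cv2.imwrite(f"pics/a_{n}.png",f["frame"]); print(n,f["fovy"],f["cx"],f["cy"],f["dist_coeffs"]);print(np.round(f["camera_from_world"],3).tolist())
print(r.read_state())
E
```

```text
pics
side 45.56464183601531 275.50230187199935 209.3851278666525 [-0.12512269  0.          0.          0.          0.        ]
[[0.887, -0.462, -0.015, -0.457], [-0.278, -0.507, -0.816, 0.21], [0.37, 0.728, -0.578, 1.298], [0.0, 0.0, 0.0, 1.0]]
top 53.2224429932914 274.4797597707965 213.21305287894677 [0.00875469 0.         0.         0.         0.        ]
[[-0.112, -0.994, 0.002, 0.058], [-0.972, 0.109, -0.209, 0.531], [0.207, -0.026, -0.978, 0.941], [0.0, 0.0, 0.0, 1.0]]
wrist 65.31567567640742 283.11157352063714 206.6381455475422 [-0.01869007  0.          0.          0.          0.        ]
[[0.409, -0.913, -0.002, -0.648], [-0.864, -0.388, 0.32, -0.042], [-0.293, -0.129, -0.947, 0.38], [0.0, 0.0, 0.0, 1.0]]
{'clock': 0.15, 'q': array([-1.32406940e+00,  2.45645402e-01,  1.55873510e+00, -1.63343008e-05,
        1.33865958e+00, -1.74098675e-01]), 'joint_vel': array([ 0.00074124, -0.00358832, -0.00402728,  0.00052201, -0.00090599,
        0.00211314]), 'joint_efforts': array([-6.87800311e-04, -4.29985607e+01, -3.26551008e+01, -1.81279843e-04,
        3.52060320e-03, -1.57339366e-05]), 'tcp_pos': array([ 0.26542058, -0.59282909,  0.19613817]), 'orientation': array([[ 9.12750485e-01,  4.08517340e-01, -3.68921633e-04],
       [ 4.08517439e-01, -9.12749442e-01,  1.39971161e-03],
       [ 2.35073448e-04, -1.42829837e-03, -9.99998952e-01]]), 'contact_force': array([-0.03493518, -0.30272683, -0.62898251]), 'wrist_torque': array([ 0.00858088, -0.03042332, -0.02607677]), 'grip_width': 0.08524127205199548}
```

View pics/a_top.png

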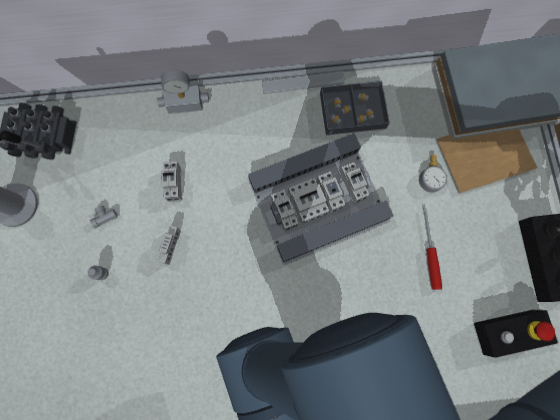

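View pics/a_side.png

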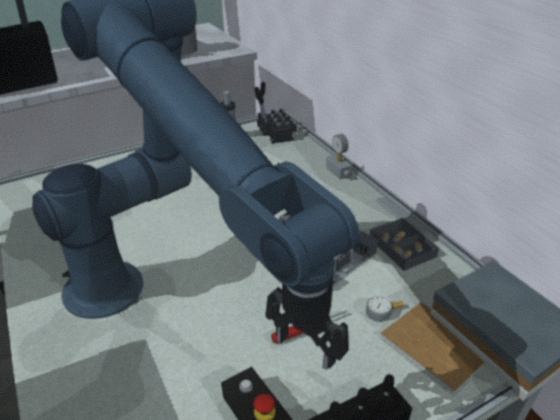

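View pics/a_wrist.png

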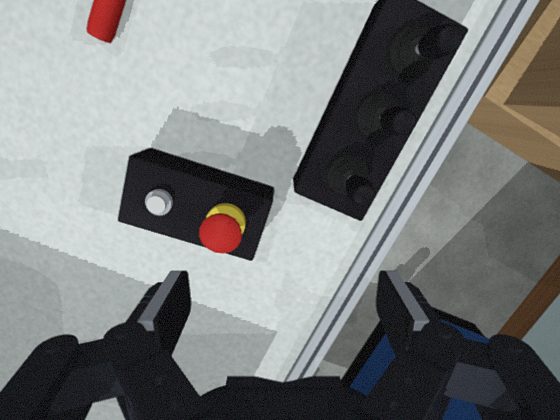

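```bash
cat > h.py <<'E'
from station import r
import cv2,numpy as np
def K(f):
    h=f["frame"].shape[0]; fl=h/2/np.tan(np.radians(f["fovy"])/2)
    return np.array([[fl,0,f["cx"]],[0,fl,f["cy"]],[0,0,1.]])
def ray(f,p,z):
    M=np.array(f["camera_from_world"]);R=M[:3,:3];t=M[:3,3]
    u=cv2.undistortPoints(np.array(p,float).reshape(-1,1,2),K(f),np.array(f["dist_coeffs"])).reshape(-1,2)
    d=np.c_[u,np.ones(len(u))]@R; c=-R.T@t
    return c+d*((z-c[2])/d[:,2])[:,None]
def proj(f,P):
    M=np.array(f["camera_from_world"])
    return cv2.projectPoints(np.array(P,float).reshape(-1,1,3),cv2.Rodrigues(M[:3,:3])[0],M[:3,3],K(f),np.array(f["dist_coeffs"]))[0].reshape(-1,2)
def crop(f,x0,y0,x1,y1,s,name):
    cv2.imwrite(name,cv2.resize(f["frame"][y0:y1,x0:x1],None,fx=s,fy=s,interpolation=cv2.INTER_CUBIC))
E
python3 - <<'E'
from h import *
f=r.grab_frame("top")
crop(f,240,130,400,265,5,"pics/b_rail.png")
crop(f,80,140,220,290,4,"pics/b_sp.png")
print(ray(f,[[170,244],[171,180],[320,195],[97,272],[103,213]],0.05))
E
```

```text
[[ 0.48940569  0.25096695  0.05      ]
 [ 0.64576215  0.23915048  0.05      ]
 [ 0.56822577 -0.11609143  0.05      ]
 [ 0.44296471  0.42267133  0.05      ]
 [ 0.58173988  0.40519508  0.05      ]]
```

View pics/b_rail.png

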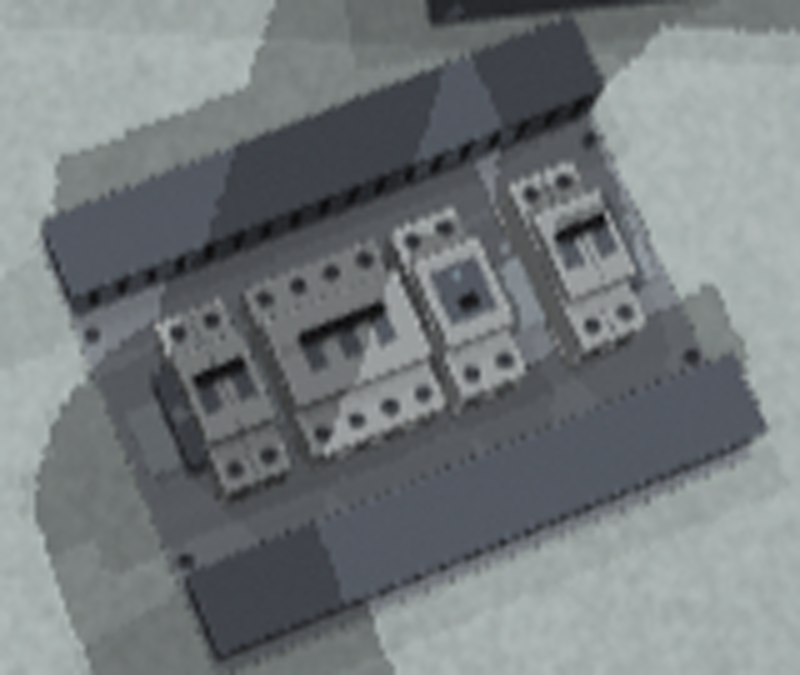

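View pics/b_sp.png

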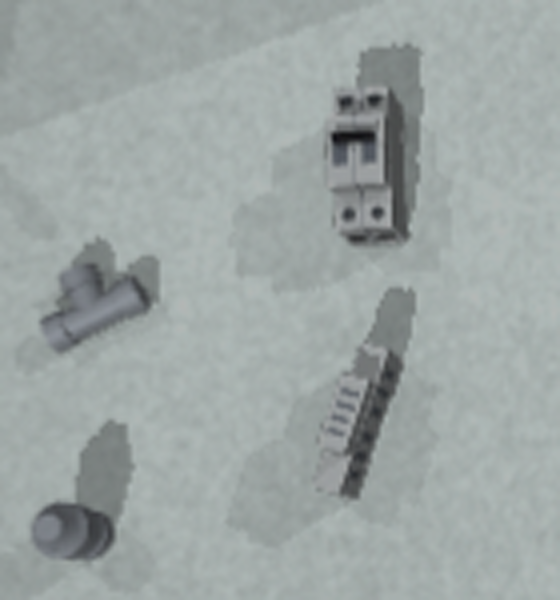

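```bash
cat >> h.py <<'E'
def plan(tgt,yaw=None):
    "deltas in tool axes (normalised) from the measured pose; yaw=tool-y axis angle deg"
    s=r.read_state();R=s["orientation"];p=s["tcp_pos"]
    d=R.T@(np.array(tgt)-p)/0.6
    y=np.degrees(np.arctan2(R[1,1],R[0,1]))
    print("t",s["clock"],"tcp",p.round(4),"yawY",round(y,2),"shift",d.round(4),"q",s["q"].round(2),"F",s["contact_force"].round(1),"w",round(s["grip_width"],4), "tilt",R[:,2].round(4))
    if yaw is not None:
        a=(yaw-y+90)%180-90; print("spin world +ccw deg",a,"norm(tool z down)",-a/180)
E
python3 - <<'E'
from h import *
f=r.grab_frame("top")
M=np.array(f["camera_from_world"]);print(-M[:3,:3].T@M[:3,3])
P=ray(f,[[165,262],[178,227]],0.045);d=P[1]-P[0];print(P,np.degrees(np.arctan2(d[1],d[0])))
P=ray(f,[[285,210],[357,181]],0.067);d=P[0]-P[1];print(P,np.degrees(np.arctan2(d[1],d[0])))
plan([0.6,-0.2,0.3]); plan([0.45,0.2,0.3])
E
```

```text
[0.32795335 0.02400427 1.03132239]
[[0.44906961 0.26628512 0.045     ]
 [0.52892953 0.23073766 0.045     ]] -23.994933457498217
[[ 0.53706359 -0.02679702  0.067     ]
 [ 0.58848647 -0.20624584  0.067     ]] 105.99019383860075
t 0.25 tcp [ 0.2654 -0.593   0.1965] yawY -65.89 shift [ 0.7766 -0.3703 -0.1721] q [-1.32  0.25  1.56 -0.    1.34 -0.17] F [ 0.7  1.  -0.3] w 0.0848 tilt [-2.e-04  9.e-04 -1.e+00]
t 0.25 tcp [ 0.2654 -0.593   0.1965] yawY -65.89 shift [ 0.8207 -1.0809 -0.1715] q [-1.32  0.25  1.56 -0.    1.34 -0.17] F [ 0.7  1.  -0.3] w 0.0848 tilt [-2.e-04  9.e-04 -1.e+00]
```

Call:
apply_moves(plan=[[0,0.09,-0.04,-0.02,0],[0,0.09,-0.04,-0.02,0],[0,0.09,-0.04,-0.02,0],[0,0.09,-0.04,-0.02,0],[0,0.09,-0.04,-0.02,0],[0,0.09,-0.05,-0.02,0],[0,0.07,-0.07,-0.02,0],[0,0.06,-0.08,0,0]])

```text
clock: 1.25
tcp_pos: [0.5353, -0.2088, 0.2821]
orientation: [[0.913, 0.409, 0.002], [0.409, -0.913, -0.001], [0.001, 0.002, -1.0]]
contact_force: [0.7, -0.5, 0.1]
grip_width: 0.0854
```

```bash
python3 - <<'E'
from h import *
plan([0.48,0.2,0.3],-24)
f=r.grab_frame("wrist");cv2.imwrite("pics/c_w.png",f["frame"])
E
```

```text
t 1.25 tcp [ 0.5353 -0.2088  0.2821] yawY -65.88 shift [ 0.1943 -0.6595 -0.0307] q [-0.57  0.01  1.66  0.    1.47  0.58] F [ 0.7 -0.5  0.1] w 0.0854 tilt [ 0.002  -0.0011 -1.    ]
spin world +ccw deg 41.88128072543469 norm(tool z down) -0.23267378180797052
```

View pics/c_w.png

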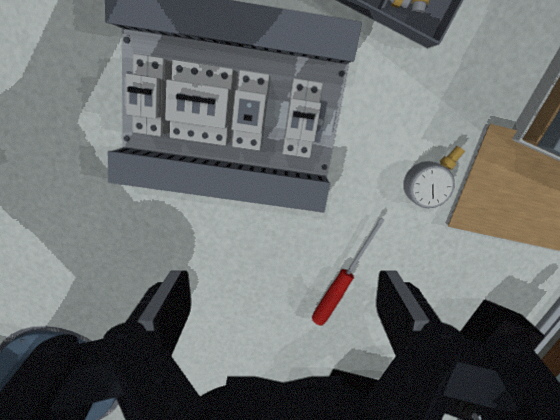

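Call:
apply_moves(plan=[[0,0.03,-0.095,0,0],[0,0.03,-0.095,0,0],[0,0.03,-0.095,0,0],[0,0.03,-0.095,0,0],[0,0.03,-0.095,0,0],[0,0.02,-0.095,0,0],[0,0.02,-0.09,0,0],[0,0,0,0,-0.055]])

```text
clock: 2.3
tcp_pos: [0.4752, 0.2008, 0.2808]
orientation: [[0.823, 0.568, -0.0], [0.568, -0.823, 0.0], [0.0, -0.001, -1.0]]
contact_force: [0.3, -0.4, 0.4]
grip_width: 0.0852
```

Call:
apply_moves(plan=[[0,0,0,0,-0.058],[0,0,0,0,-0.058],[0,0,0,0,-0.058],[0,0,0,0,0]])

```text
clock: 2.8
tcp_pos: [0.4764, 0.1976, 0.2808]
orientation: [[0.419, 0.908, -0.0], [0.908, -0.419, -0.0], [-0.0, -0.0, -1.0]]
contact_force: [-0.5, 0.4, -0.3]
grip_width: 0.0853
```

```bash
python3 - <<'E'
from h import *
plan([0.49,0.25,0.2],-24)
f=r.grab_frame("wrist");cv2.imwrite("pics/d_w.png",f["frame"])
f=r.grab_frame("side");cv2.imwrite("pics/d_s.png",f["frame"])
E
```

```text
t 2.8 tcp [0.4764 0.1976 0.2808] yawY -24.79 shift [ 0.0888 -0.016   0.1347] q [ 0.17 -0.14  1.8   0.    1.48  0.61] F [-0.5  0.4 -0.3] w 0.0853 tilt [-1.e-04 -0.e+00 -1.e+00]
spin world +ccw deg 0.7894158606813733 norm(tool z down) -0.004385643670452074
```

View pics/d_w.png

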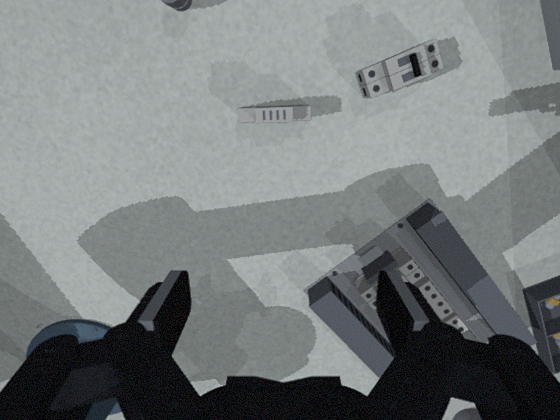

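```bash
python3 - <<'E'
from h import *
f=r.grab_frame("wrist");crop(f,225,85,325,145,8,"pics/d_z.png")
crop(r.grab_frame("top"),130,200,230,275,8,"pics/d_zt.png")
print(-f["camera_from_world"][:3,:3].T@f["camera_from_world"][:3,3])
E
```

```text
[0.51051257 0.27345956 0.45675408]
```

View pics/d_z.png

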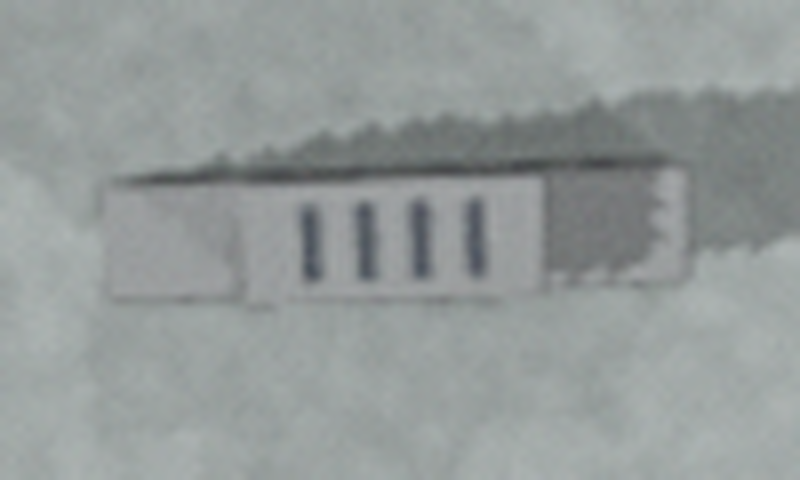

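View pics/d_zt.png

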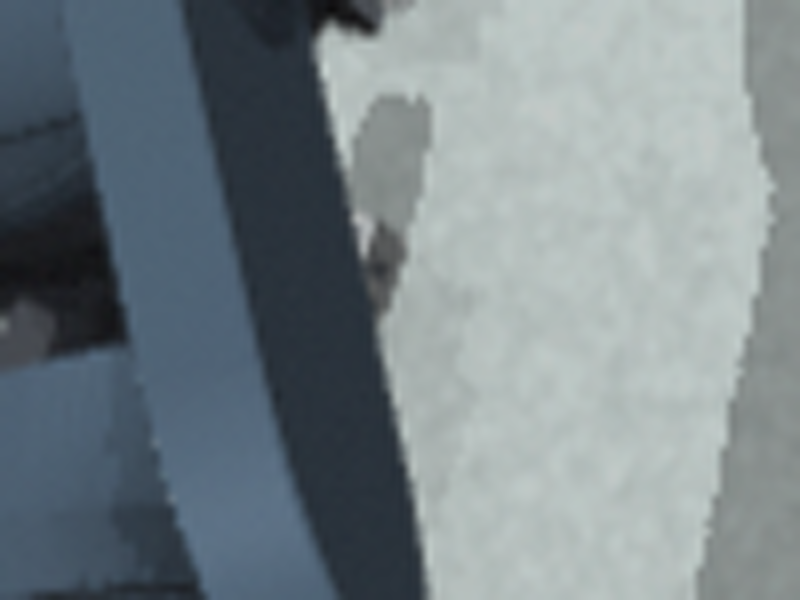

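```bash
python3 - <<'E'
from h import *
f=r.grab_frame("wrist")
C=np.array([[240,183],[543,177],[543,297],[245,303]])/8+[225,85]-0.5*0
P=ray(f,C,0.062)
print(P.mean(0)); d=P[1]-P[0]+P[2]-P[3];print(np.linalg.norm(d)/2,np.linalg.norm(P[3]-P[0]),np.linalg.norm(P[2]-P[1]),np.degrees(np.arctan2(d[1],d[0])))
S=np.array([[107,183],[688,165],[688,285],[110,300]])/8+[225,85]
Q=ray(f,S,0.044);print(Q.mean(0)); d=Q[1]-Q[0]+Q[2]-Q[3];print(np.linalg.norm(d)/2,np.linalg.norm(Q[3]-Q[0]),np.degrees(np.arctan2(d[1],d[0])))
c=(P.mean(0)+Q.mean(0))/2
plan([c[0],c[1],0.14],-23.5)
E
```

```text
[0.49233206 0.2587266  0.062     ]
0.043727473327182874 0.016897542490284835 0.016871877121946877 -23.661762021423797
[0.49266226 0.25863275 0.044     ]
0.08814100048073253 0.017222661372287895 -23.192742492785708
t 3.05 tcp [0.4764 0.1976 0.2809] yawY -24.75 shift [ 0.1036 -0.0183  0.2348] q [ 0.17 -0.14  1.8   0.    1.48  0.61] F [ 0.6  0.5 -0.6] w 0.0856 tilt [-0. -0. -1.]
spin world +ccw deg 1.2511756913318948 norm(tool z down) -0.006950976062954971
```

Call:
apply_moves(plan=[[0,0.052,-0.009,0.05,0],[0,0.052,-0.009,0.05,0],[0,0,0,0.08,-0.007],[0,0,0,0.055,0],[0,0,0,0,0]])

```text
clock: 3.68
tcp_pos: [0.4905, 0.2583, 0.1369]
orientation: [[0.398, 0.917, -0.006], [0.917, -0.398, -0.002], [-0.004, -0.005, -1.0]]
contact_force: [-0.6, -0.0, 0.2]
grip_width: 0.0854
```

```bash
python3 - <<'E'
from h import *
plan([.4925,.2587,0.046],-23.5)
f=r.grab_frame("wrist");cv2.imwrite("pics/e_w.png",f["frame"])
E
```

```text
t 3.675 tcp [0.4905 0.2583 0.1369] yawY -23.45 shift [0.0026 0.0036 0.1515] q [ 0.28  0.09  1.85 -0.    1.21  0.69] F [-0.6 -0.   0.2] w 0.0854 tilt [-0.0063 -0.0018 -1.    ]
spin world +ccw deg -0.0523172571468109 norm(tool z down) 0.0002906514285933939
```

View pics/e_w.png

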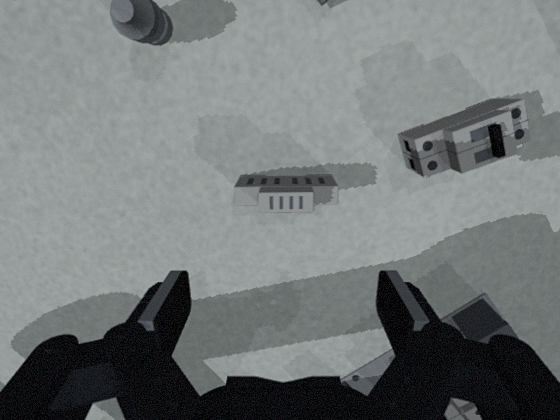

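Call:
apply_moves(plan=[[0,0.001,0.002,0.05,0],[0,0,0,0.05,0],[0,0,0,0.03,0],[0,0,0,0.015,0],[0,0,0,0,0]])

```text
clock: 4.35
tcp_pos: [0.4944, 0.259, 0.0534]
orientation: [[0.397, 0.918, 0.001], [0.918, -0.397, 0.0], [0.0, 0.0, -1.0]]
contact_force: [-0.2, -0.6, 0.7]
grip_width: 0.0854
```

```bash
python3 - <<'E'
from h import *
plan([.4925,.2587,0.046],-23.5)
f=r.grab_frame("wrist");cv2.imwrite("pics/f_w.png",f["frame"])
E
```

```text
t 4.35 tcp [0.4944 0.259  0.0534] yawY -23.42 shift [-0.0018 -0.0028  0.0124] q [ 0.28  0.21  1.89 -0.    1.05  0.69] F [-0.2 -0.6  0.7] w 0.0854 tilt [ 6.e-04  2.e-04 -1.e+00]
spin world +ccw deg -0.08283294347535275 norm(tool z down) 0.0004601830193075153
```

View pics/f_w.png

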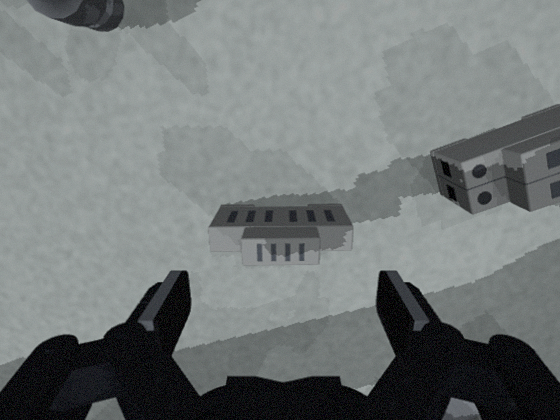

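```bash
python3 - <<'E'
from h import *
f=r.grab_frame("wrist")
s=r.read_state();p=s["tcp_pos"];R=s["orientation"]
print("tcp px",proj(f,[p,p-0.019*R[:,2],[.4925,.2587,.062], p+R@[0.0,0.043,-.013], p+R@[0.011,0.043,-.013], p+R@[-0.011,0.043,-.013]]))
print(ray(f,[[280.5,252]],0.062))
crop(f,200,180,400,330,4,"pics/f_z.png")
E
```

```text
tcp px [[284.63803457 244.64939668]
 [284.80351863 259.94615697]
 [281.0446532  252.94425349]
 [362.57725543 254.75511731]
 [364.1841664  236.48472198]
 [361.02382566 272.31166018]]
[[0.49245343 0.2593679  0.062     ]]
```

View pics/f_z.png

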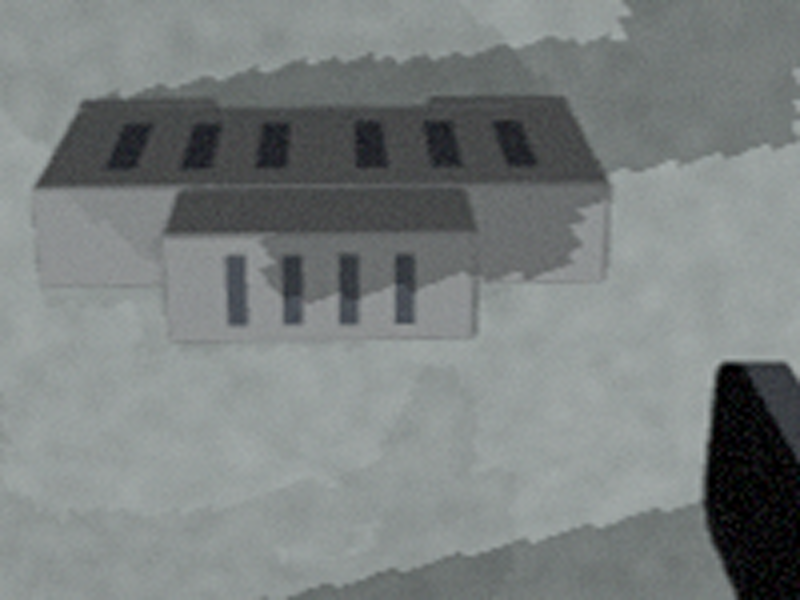

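```bash
python3 - <<'E'
from h import *
f=r.grab_frame("wrist")
s=r.read_state();p=s["tcp_pos"];R=s["orientation"]
for h in (0,13,25,35,50):
  for x in (.011,-.011): print(h,x,proj(f,[p+R@[x,0.043,-h/1000],p+R@[x,0.057,-h/1000]]).round().tolist())
M=f["camera_from_world"];c=-M[:3,:3].T@M[:3,3];print(R.T@(c-p), R.T@M[2,:3])
f=r.grab_frame("side");cv2.imwrite("pics/f_s.png",f["frame"]);print(proj(f,[p,p+R@[0,.05,0]]))
f=r.grab_frame("top");cv2.imwrite("pics/f_t.png",f["frame"]);print(proj(f,[p,p+R@[0,.05,0]]))
E
```

```text
0 0.011 [[359.0, 227.0], [383.0, 227.0]]
0 -0.011 [[356.0, 261.0], [379.0, 261.0]]
13 0.011 [[364.0, 236.0], [390.0, 236.0]]
13 -0.011 [[361.0, 272.0], [385.0, 272.0]]
25 0.011 [[369.0, 246.0], [397.0, 246.0]]
25 -0.011 [[366.0, 284.0], [392.0, 284.0]]
35 0.011 [[375.0, 255.0], [404.0, 255.0]]
35 -0.011 [[371.0, 295.0], [398.0, 295.0]]
50 0.011 [[384.0, 271.0], [416.0, 271.0]]
50 -0.011 [[379.0, 313.0], [409.0, 313.0]]
[ 0.08318339 -0.00092192 -0.17589373] [-3.20431629e-01  6.71733059e-04  9.47271408e-01]
[[233.14461905 177.97177417]
 [248.36408562 177.16313912]]
[[165.90351936 241.78544351]
 [173.16748116 221.76612349]]
```

View pics/f_s.png

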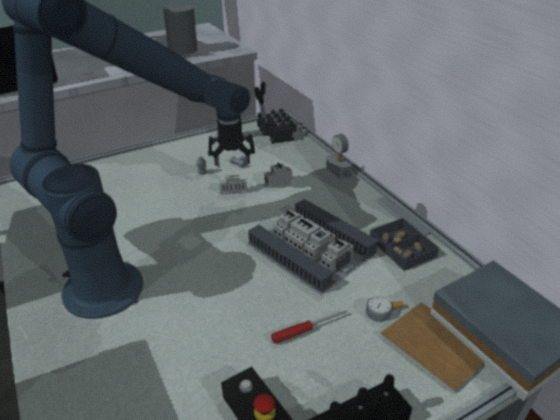

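Call:
apply_moves(plan=[[0.4,0,0,0,0],[0.4,0,0,0,0],[0.4,0,0,0,0]])

```text
clock: 4.97
tcp_pos: [0.494, 0.259, 0.0529]
orientation: [[0.397, 0.918, 0.0], [0.918, -0.397, 0.0], [0.0, 0.0, -1.0]]
contact_force: [0.5, 0.4, 0.6]
grip_width: 0.0513
```

```bash
python3 - <<'E'
from h import *
plan([.4925,.2587,0.046],-23.5)
f=r.grab_frame("wrist");cv2.imwrite("pics/g_w.png",f["frame"])
f=r.grab_frame("side");crop(f,170,100,310,205,5,"pics/g_s.png")
E
```

```text
t 4.975 tcp [0.494  0.259  0.0529] yawY -23.41 shift [-0.0014 -0.0022  0.0116] q [0.28 0.21 1.89 0.   1.05 0.69] F [0.5 0.4 0.6] w 0.0513 tilt [ 0.  0. -1.]
spin world +ccw deg -0.09008093440944265 norm(tool z down) 0.0005004496356080147
```

View pics/g_w.png

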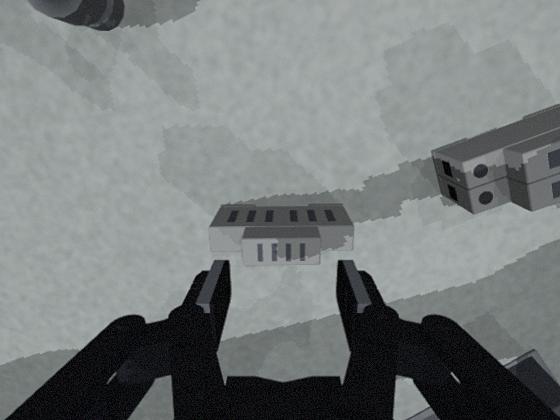

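View pics/g_s.png

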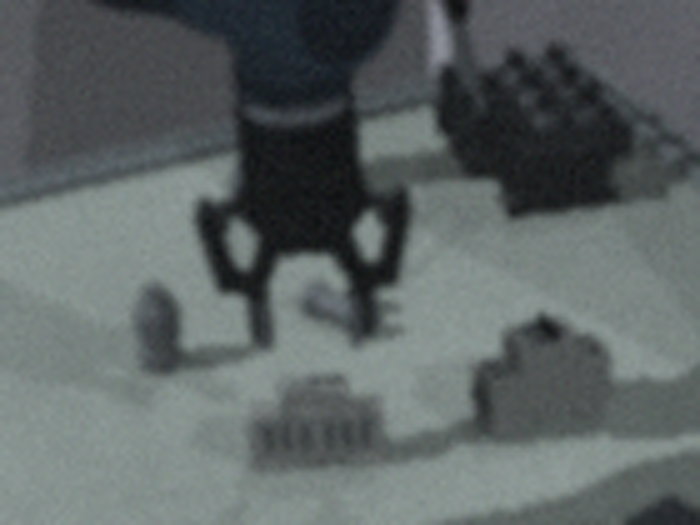

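Call:
apply_moves(plan=[[0.6,0,0,0,0],[0.6,0,0,0,0],[0.6,0,0,0,0]])

```text
clock: 5.45
tcp_pos: [0.494, 0.2589, 0.0529]
orientation: [[0.397, 0.918, -0.0], [0.918, -0.397, -0.0], [-0.0, -0.0, -1.0]]
contact_force: [-0.1, 0.5, -0.3]
grip_width: 0.0342
```

```bash
python3 - <<'E'
from h import *
plan([.4925,.2587,0.046],-23.5)
f=r.grab_frame("wrist");cv2.imwrite("pics/h_w.png",f["frame"])
E
```

```text
t 5.45 tcp [0.494  0.2589 0.0529] yawY -23.41 shift [-0.0014 -0.0022  0.0115] q [ 0.28  0.21  1.89 -0.    1.05  0.69] F [-0.1  0.5 -0.3] w 0.0342 tilt [-0. -0. -1.]
spin world +ccw deg -0.0934491136986253 norm(tool z down) 0.0005191617427701405
```

View pics/h_w.png

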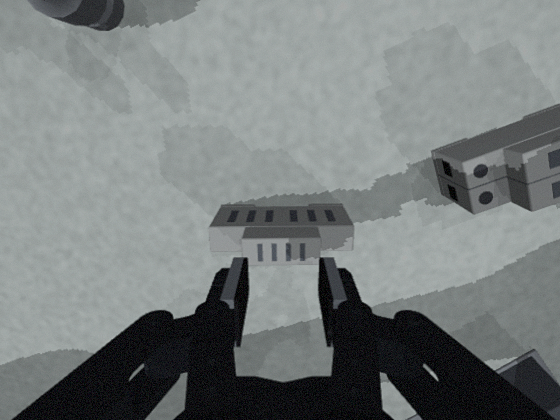

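Call:
apply_moves(plan=[[0.25,-0.001,-0.002,0,0],[0.25,0,0,0,0],[0.25,0,0,0.02,0],[0.25,0,0,0.02,0],[0.25,0,0,0,0]])

```text
clock: 6.12
tcp_pos: [0.4912, 0.2584, 0.027]
orientation: [[0.397, 0.918, -0.004], [0.918, -0.397, -0.001], [-0.002, -0.003, -1.0]]
contact_force: [-0.8, -0.2, -0.5]
grip_width: 0.064
```

```bash
python3 - <<'E'
from h import *
plan([.4925,.2587,0.010],-23.5)
f=r.grab_frame("wrist");cv2.imwrite("pics/i_w.png",f["frame"])
f=r.grab_frame("side");crop(f,170,100,310,205,5,"pics/i_s.png")
E
```

```text
t 6.125 tcp [0.4912 0.2584 0.027 ] yawY -23.41 shift [0.0014 0.0019 0.0282] q [ 0.28  0.25  1.9  -0.    1.    0.69] F [-0.8 -0.2 -0.5] w 0.064 tilt [-0.0035 -0.001  -1.    ]
spin world +ccw deg -0.08698452562123293 norm(tool z down) 0.0004832473645624052
```

View pics/i_w.png

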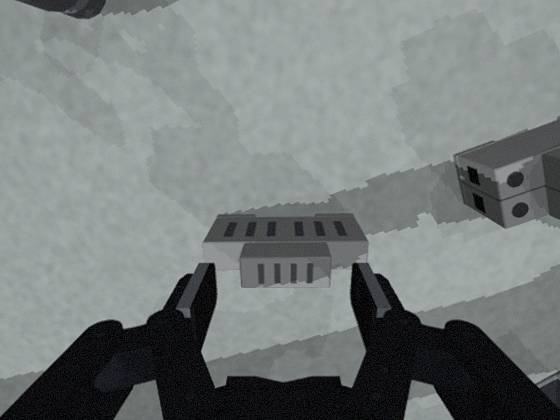

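View pics/i_s.png

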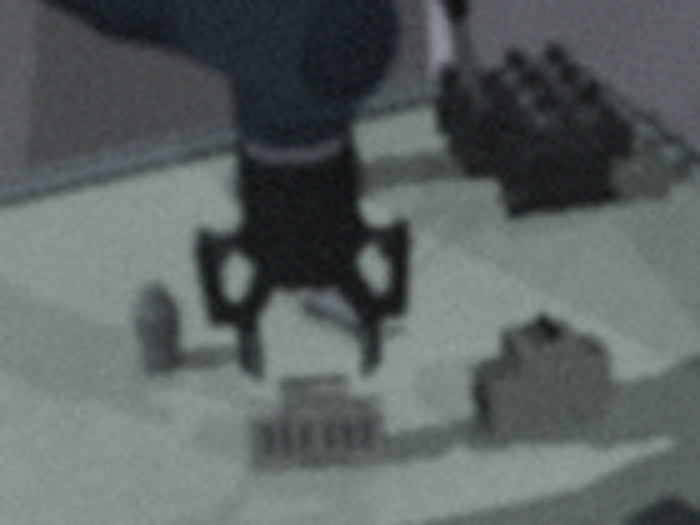

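Call:
apply_moves(plan=[[0.25,0,0,0.015,0],[0.25,0,0,0.01,0],[0.25,0,0,0,0]])

```text
clock: 6.6
tcp_pos: [0.4921, 0.2587, 0.0131]
orientation: [[0.397, 0.918, -0.001], [0.918, -0.397, -0.0], [-0.001, -0.001, -1.0]]
contact_force: [-0.3, 0.2, 0.5]
grip_width: 0.0642
```

```bash
python3 - <<'E'
from h import *
plan([.4925,.2587,0.010],-23.5)
f=r.grab_frame("wrist");cv2.imwrite("pics/j_w.png",f["frame"])
s=r.read_state();p=s["tcp_pos"];R=s["orientation"]
for h in (30,35,40,45): print(h,proj(f,[p+R@[x,0.032,-h/1000] for x in (.011,-.011)]).round().tolist())
f=r.grab_frame("side");crop(f,170,100,310,205,5,"pics/j_s.png")
E
```

```text
t 6.6 tcp [0.4921 0.2587 0.0131] yawY -23.41 shift [0.0003 0.0006 0.0052] q [ 0.28  0.27  1.9  -0.    0.97  0.69] F [-0.3  0.2  0.5] w 0.0642 tilt [-1.4e-03 -4.0e-04 -1.0e+00]
spin world +ccw deg -0.08694243350677766 norm(tool z down) 0.0004830135194820981
30 [[350.0, 250.0], [347.0, 289.0]]
35 [[352.0, 255.0], [349.0, 295.0]]
40 [[355.0, 260.0], [351.0, 301.0]]
45 [[357.0, 265.0], [353.0, 307.0]]
```

View pics/j_w.png

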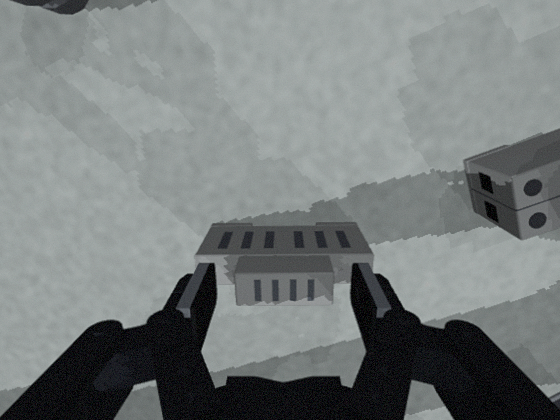

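View pics/j_s.png

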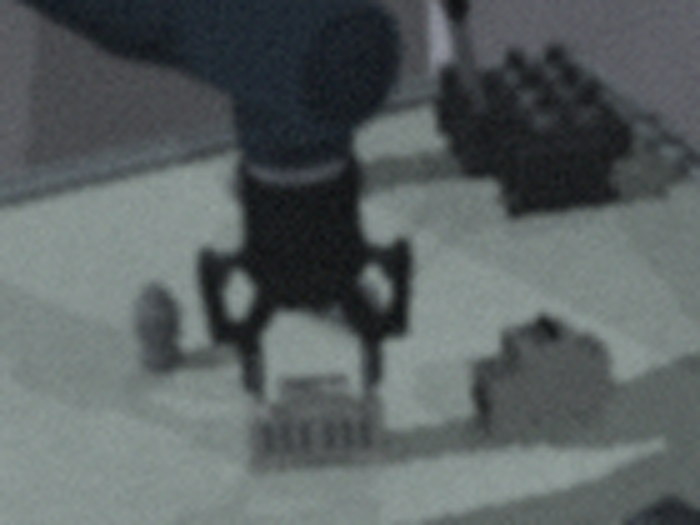

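Call:
apply_moves(plan=[[0.25,0,0.001,0.004,0],[0.4,0,0,0,0],[0.6,0,0,0,0],[0.8,0,0,0,0],[1,0,0,0,0],[1,0,0,0,0]])

```text
clock: 7.45
tcp_pos: [0.4937, 0.2588, 0.0119]
orientation: [[0.397, 0.918, 0.001], [0.918, -0.397, 0.0], [0.001, 0.001, -1.0]]
contact_force: [1.0, -0.7, 2.7]
grip_width: 0.0435
```

```bash
python3 - <<'E'
from h import *
plan([.4925,.2587,0.10],-23.5)
f=r.grab_frame("wrist");cv2.imwrite("pics/k_w.png",f["frame"])
f=r.grab_frame("side");crop(f,170,100,310,205,5,"pics/k_s.png")
E
```

```text
t 7.45 tcp [0.4937 0.2588 0.0119] yawY -23.41 shift [-0.0008 -0.0017 -0.1468] q [0.28 0.28 1.9  0.   0.97 0.69] F [ 1.  -0.7  2.7] w 0.0435 tilt [ 9.e-04  3.e-04 -1.e+00]
spin world +ccw deg -0.09196831072810596 norm(tool z down) 0.0005109350596005887
```

View pics/k_w.png

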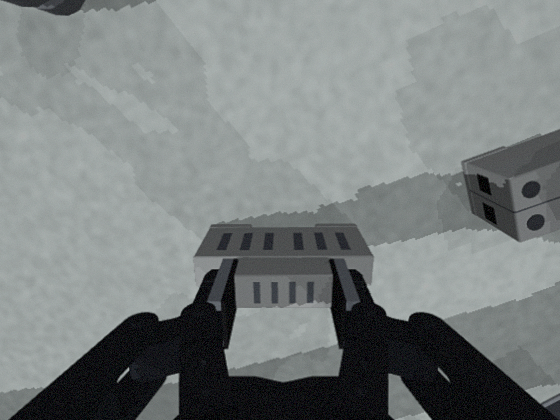

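View pics/k_s.png

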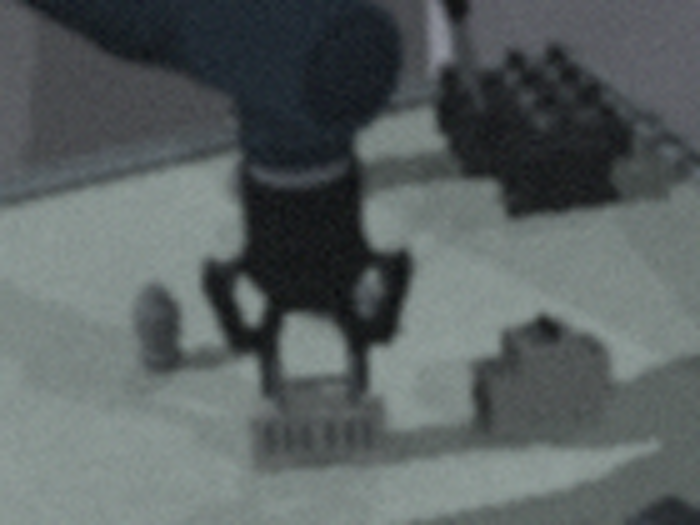

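Call:
apply_moves(plan=[[1,0,0,-0.01,0],[1,0,0,-0.03,0],[1,0,0,-0.06,0],[1,0,0,-0.08,0],[1,0,0,-0.08,0],[1,0,0,-0.05,0]])

```text
clock: 8.3
tcp_pos: [0.494, 0.2589, 0.2015]
orientation: [[0.397, 0.918, 0.004], [0.918, -0.397, 0.001], [0.003, 0.003, -1.0]]
contact_force: [-0.3, 0.4, -1.5]
grip_width: 0.0436
```

Call:
apply_moves(plan=[[1,0,0,0,-0.055],[1,0,0,0,-0.055],[1,0,0,0,-0.055],[1,0,0,0,-0.053],[1,0,0,0,0]])

```text
clock: 8.93
tcp_pos: [0.4931, 0.2586, 0.1983]
orientation: [[-0.271, 0.963, 0.0], [0.963, 0.271, 0.0], [0.0, 0.001, -1.0]]
contact_force: [-0.5, -0.1, -1.5]
grip_width: 0.0434
```

```bash
python3 - <<'E'
from h import *
plan([.55,-0.12,0.19],16)
f=r.grab_frame("wrist");cv2.imwrite("pics/l_w.png",f["frame"])
E
```

```text
t 8.925 tcp [0.4931 0.2586 0.1983] yawY 15.72 shift [-0.6331 -0.0797  0.0138] q [0.28 0.03 1.8  0.   1.32 0.01] F [-0.5 -0.1 -1.5] w 0.0434 tilt [ 5.e-04  1.e-04 -1.e+00]
spin world +ccw deg 0.27739002009660396 norm(tool z down) -0.0015410556672033554
```

View pics/l_w.png

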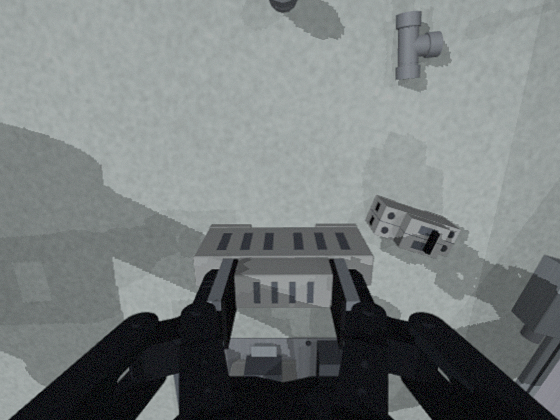

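```bash
python3 - <<'E'
from h import *
f=r.grab_frame("top");crop(f,240,130,400,265,5,"pics/l_t.png")
P=ray(f,[[344,186]],0.065);print(P)
u=np.array([np.cos(np.radians(106)),np.sin(np.radians(106)),0])
plan(P[0]*[1,1,0]-u*0.10+[0,0,0.2],16)
E
```

```text
[[ 0.58018982 -0.17394941  0.065     ]]
t 9.025 tcp [0.4931 0.2586 0.198 ] yawY 15.69 shift [-0.9    -0.0543 -0.0033] q [ 0.28  0.03  1.8  -0.    1.32  0.01] F [-0.5 -0.2 -1.1] w 0.0435 tilt [ 4.e-04  1.e-04 -1.e+00]
spin world +ccw deg 0.313366003895581 norm(tool z down) -0.0017409222438643389
```

View pics/l_t.png

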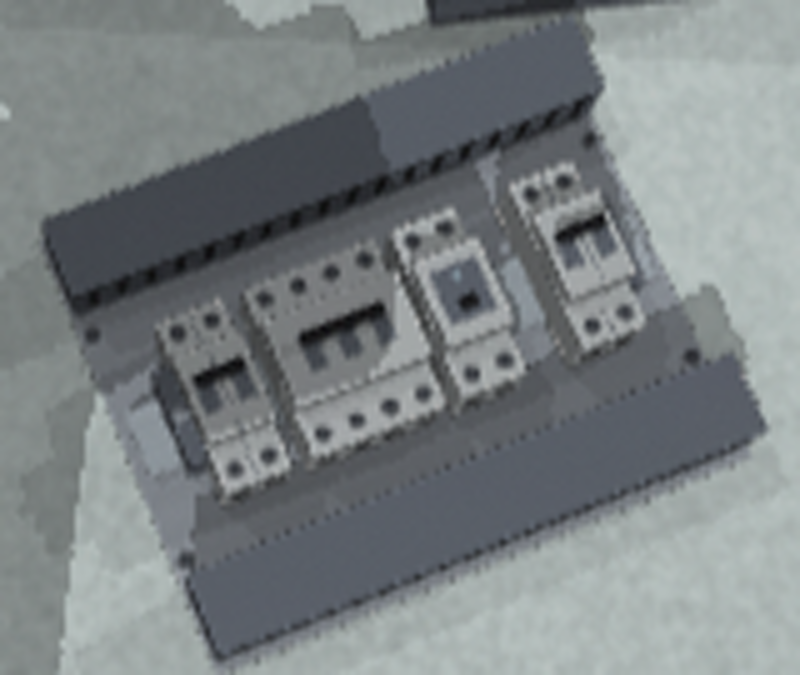

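Call:
apply_moves(plan=[[1,-0.06,-0.005,0,-0.002],[1,-0.1,-0.006,0,0],[1,-0.1,-0.006,0,0],[1,-0.1,-0.006,0,0],[1,-0.1,-0.006,0,0],[1,-0.1,-0.006,0,0],[1,-0.1,-0.006,0,0],[1,-0.1,-0.006,0,0]])

```text
clock: 10.02
tcp_pos: [0.5932, -0.1892, 0.1979]
orientation: [[-0.277, 0.961, 0.0], [0.961, 0.277, 0.0], [-0.0, 0.0, -1.0]]
contact_force: [0.7, 1.0, -1.0]
grip_width: 0.0433
```

Call:
apply_moves(plan=[[1,-0.09,-0.005,0,0],[1,-0.05,-0.003,0,0],[1,0,0,0,0],[1,0,0,0,0]])

```text
clock: 10.52
tcp_pos: [0.6117, -0.2685, 0.1974]
orientation: [[-0.278, 0.961, -0.0], [0.961, 0.278, 0.001], [0.001, -0.0, -1.0]]
contact_force: [1.1, 0.1, 0.1]
grip_width: 0.0437
```

```bash
python3 - <<'E'
from h import *
plan([.58,-0.174,0.19],16)
f=r.grab_frame("wrist");cv2.imwrite("pics/m_w.png",f["frame"])
import pickle;pickle.dump(f,open("m.pkl","wb"))
crop(f,130,30,430,240,2.6,"pics/m_z.png")
E
```

```text
t 10.525 tcp [ 0.6117 -0.2685  0.1974] yawY 16.15 shift [ 0.1659 -0.0069  0.0124] q [-0.58  0.29  1.51  0.    1.35 -0.87] F [1.1 0.1 0.1] w 0.0437 tilt [-5.e-04  7.e-04 -1.e+00]
spin world +ccw deg -0.1546525000381962 norm(tool z down) 0.0008591805557677567
```

View pics/m_w.png

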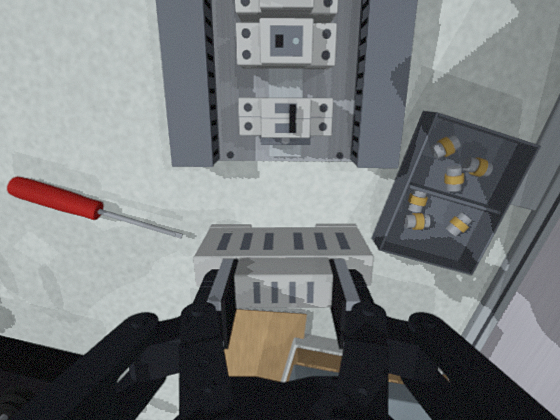

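View pics/m_z.png

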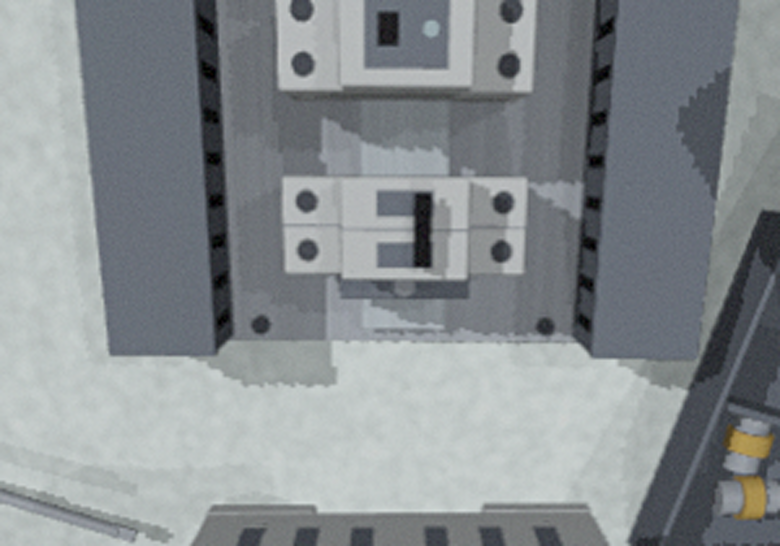

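```bash
python3 - <<'E'
from h import *
import pickle;f=pickle.load(open("m.pkl","rb"))
crop(f,225,5,345,145,5,"pics/m_z2.png"); 
crop(f,225,50,345,145,6.5,"pics/m_z3.png")
E
```

```text
(no output)
```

View pics/m_z3.png

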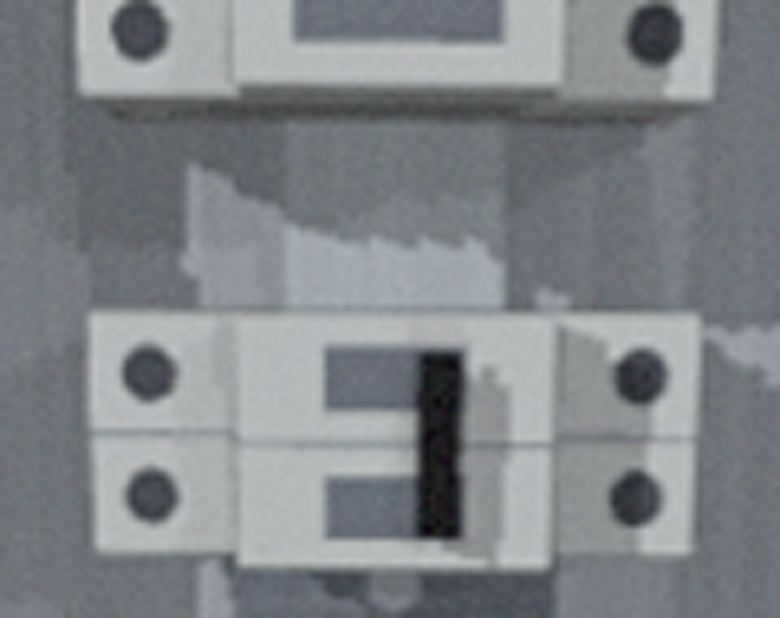

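```bash
cat > meas.py <<'E'
from h import *
import pickle;f=pickle.load(open("m.pkl","rb"))
g=lambda L:np.array(L)/6.5+[225,50]
A=ray(f,g([[233,312],[556,312],[551,568],[237,568]]),.0675)
B=ray(f,g([[88,314],[702,314],[693,552],[95,552]]),.0495)
C=ray(f,g([[236,88],[562,88]]),.0675)
D=ray(f,g([[78,97],[715,97]]),.0495)
for n,Q in dict(A=A,B=B,C=C,D=D).items(): print(n,Q.round(4).tolist())
def ang(d):return np.degrees(np.arctan2(d[1],d[0]))
print("ang",[ang(v) for v in (A[1]-A[0],A[2]-A[3],B[1]-B[0],B[2]-B[3],C[1]-C[0],D[1]-D[0])])
print("side ang",[ang(v) for v in (A[0]-A[3],A[1]-A[2],B[0]-B[3],B[1]-B[2])])
x=np.radians(16.1);ux=np.array([np.cos(x),np.sin(x),0]);uy=np.array([-np.sin(x),np.cos(x),0])
for n,Q in dict(A=A,B=B,C=C,D=D).items(): print(n,"x",(Q@ux).round(4),"y",(Q@uy).round(4))
E
python3 meas.py
```

```text
A [[0.5698, -0.1953, 0.0675], [0.6122, -0.183, 0.0675], [0.622, -0.2161, 0.0675], [0.5793, -0.2285, 0.0675]]
B [[0.5486, -0.2018, 0.0495], [0.634, -0.177, 0.0495], [0.6437, -0.2095, 0.0495], [0.5577, -0.2345, 0.0495]]
C [[0.5629, -0.1678, 0.0675], [0.6044, -0.1558, 0.0675]]
D [[0.5404, -0.1739, 0.0495], [0.6263, -0.1489, 0.0495]]
ang [np.float64(16.184004706267697), np.float64(16.175602682813018), np.float64(16.18411410302702), np.float64(16.176142435440404), np.float64(16.192687336054455), np.float64(16.191402577410372)]
side ang [np.float64(105.91136280902018), np.float64(106.49144102608643), np.float64(105.53174528220691), np.float64(106.60862765346369)]
A x [0.4933 0.5374 0.5377 0.4932] y [-0.3456 -0.3456 -0.3801 -0.3802]
B x [0.4712 0.56   0.5603 0.4708] y [-0.346  -0.3459 -0.3798 -0.3799]
C x [0.4942 0.5375] y [-0.3173 -0.3173]
D x [0.4709 0.5605] y [-0.3169 -0.3168]
```

```bash
python3 - <<'E'
from h import *
import pickle;f=pickle.load(open("m.pkl","rb"))
crop(f,185,215,385,325,4,"pics/m_z4.png")
E
```

```text
(no output)
```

View pics/m_z4.png

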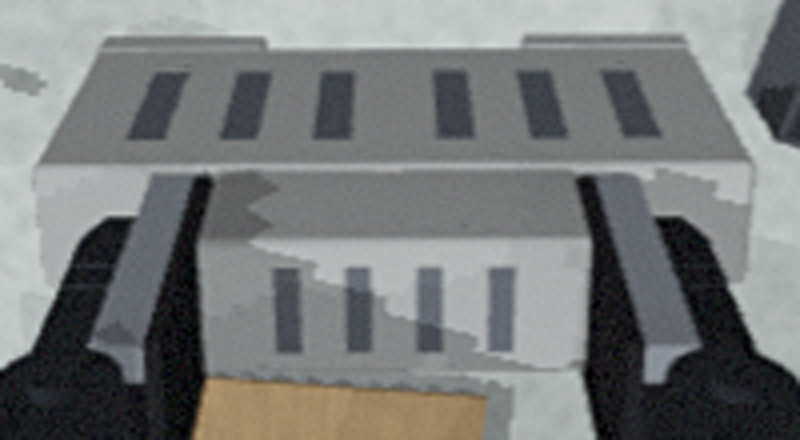

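```bash
cat > off.py <<'E'
from h import *
import pickle;f=pickle.load(open("m.pkl","rb"))
s=r.read_state();p=s["tcp_pos"];R=s["orientation"]
g=lambda L:np.array(L)/4+[185,215]
z=p[2]
for n,L,h in (("shoulder front",[[38,163],[752,163]],.0321),("crown front",[[200,238],[592,236]],.0501),("crown back",[[208,377],[582,371]],.0501),("foot front",[[104,37],[686,37]],-.0119)):
    print(n,((ray(f,g(L),z+h)-p)@R*1000).round(1).tolist())
x=np.radians(16.18);ux=np.array([np.cos(x),np.sin(x),0]);uy=np.array([-np.sin(x),np.cos(x),0])
print("tcp rail x,y",p@ux,p@uy)
exec(open("meas.py").read().split("x=np.radians")[0].split("for n")[0].split("\n",2)[2])
for n,Q in dict(A=A,B=B,C=C,D=D).items(): print(n,"x",(Q@ux).round(4),"y",(Q@uy).round(4))
E
python3 off.py
```

```text
shoulder front [[9.3, -43.7, -32.1], [9.2, 43.6, -32.1]]
crown front [[9.5, -21.4, -50.1], [9.7, 21.3, -50.1]]
crown back [[-8.5, -21.4, -50.1], [-7.7, 21.1, -50.1]]
foot front [[8.3, -44.8, 11.9], [8.2, 44.9, 11.9]]
tcp rail x,y 0.5128223521985908 -0.4279399865187647
A x [0.4928 0.5369 0.5371 0.4927] y [-0.3463 -0.3463 -0.3809 -0.3808]
B x [0.4707 0.5595 0.5598 0.4703] y [-0.3467 -0.3467 -0.3806 -0.3806]
C x [0.4938 0.537 ] y [-0.318 -0.318]
D x [0.4705 0.56  ] y [-0.3176 -0.3176]
```

```bash
python3 - <<'E'
from h import *
x=np.radians(16.18);ux=np.array([np.cos(x),np.sin(x),0]);uy=np.array([-np.sin(x),np.cos(x),0])
t=ux*.5151+uy*-.3325; print(t); plan(t+[0,0,.105],16.18)
E
```

```text
[ 0.58735049 -0.17579437  0.        ]
t 10.575 tcp [ 0.6118 -0.2681  0.1975] yawY 16.2 shift [0.159  0.0039 0.1542] q [-0.58  0.29  1.51  0.    1.35 -0.87] F [-0.3  0.2 -0.1] w 0.0434 tilt [-4.e-04  5.e-04 -1.e+00]
spin world +ccw deg -0.021994664796906704 norm(tool z down) 0.00012219258220503724
```

Call:
apply_moves(plan=[[1,0.06,0.001,0,0],[1,0.07,0.002,0.02,0],[1,0.03,0.001,0.05,0],[1,0,0,0.05,0],[1,0,0,0.034,0],[1,0,0,0,0],[1,0,0,0,0]])

```text
clock: 11.45
tcp_pos: [0.5883, -0.1768, 0.1064]
orientation: [[-0.279, 0.96, 0.002], [0.96, 0.279, -0.001], [-0.001, 0.002, -1.0]]
contact_force: [0.1, -0.0, -0.2]
grip_width: 0.0432
```

```bash
cat > go.py <<'E'
from h import *
import sys
n=sys.argv[1]; a=[float(v) for v in sys.argv[2:5]]
x=np.radians(16.18);ux=np.array([np.cos(x),np.sin(x),0]);uy=np.array([-np.sin(x),np.cos(x),0])
plan(ux*a[0]+uy*a[1]+[0,0,a[2]],16.18)
p=r.read_state()["tcp_pos"];print("rail xy",(p@ux).round(4),(p@uy).round(4))
f=r.grab_frame("wrist");cv2.imwrite(f"pics/{n}_w.png",f["frame"])
import pickle;pickle.dump(f,open(f"{n}.pkl","wb"))
f=r.grab_frame("side");crop(f,235,130,385,240,5,f"pics/{n}_s.png")
E
python3 go.py n .5151 -.3325 .0174
```

```text
t 11.45 tcp [ 0.5883 -0.1768  0.1064] yawY 16.18 shift [ 0.0022 -0.0013  0.1484] q [-0.48  0.26  1.72  0.    1.16 -0.76] F [ 0.1 -0.  -0.2] w 0.0432 tilt [ 1.9e-03 -9.0e-04 -1.0e+00]
spin world +ccw deg 0.0021741890708852907 norm(tool z down) -1.2078828171584948e-05
rail xy 0.5157 -0.3337
```

View pics/n_w.png

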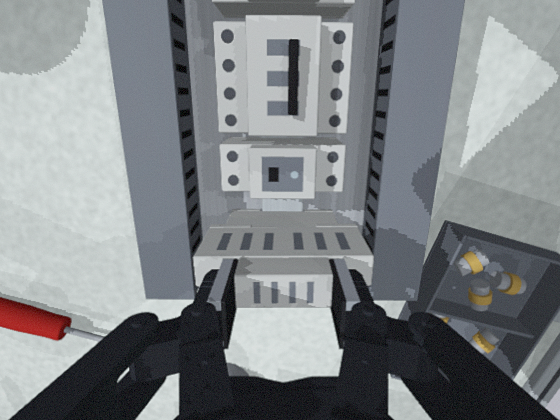

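View pics/n_s.png

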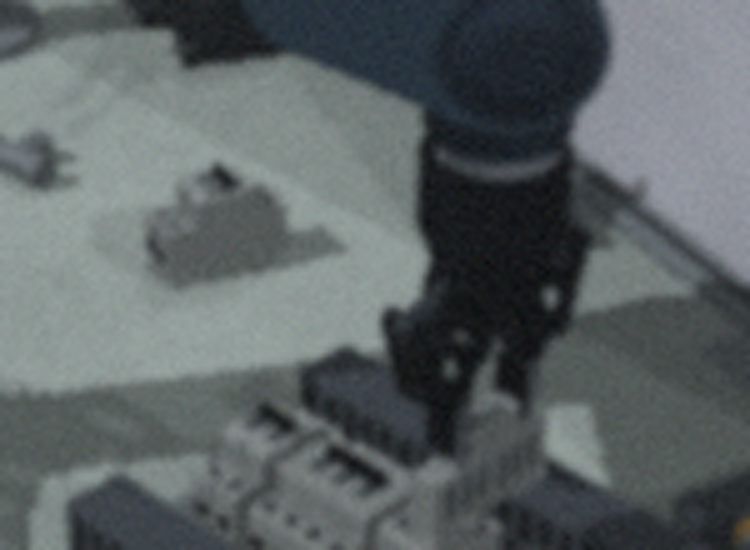

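Call:
apply_moves(plan=[[1,0.002,-0.001,0.01,0],[1,0,0,0.02,0],[1,0,0,0.02,0],[1,0,0,0.015,0],[1,0,0,0,0],[1,0,0,0,0]])

```text
clock: 12.3
tcp_pos: [0.5868, -0.1755, 0.0663]
orientation: [[-0.279, 0.96, 0.0], [0.96, 0.279, -0.0], [-0.0, 0.0, -1.0]]
contact_force: [-0.5, -0.1, -0.6]
grip_width: 0.0433
```

```bash
python3 go.py o .5151 -.3325 .0174
```

```text
t 12.3 tcp [ 0.5868 -0.1755  0.0663] yawY 16.19 shift [-0.0007  0.0007  0.0816] q [-0.48  0.31  1.74  0.    1.1  -0.76] F [-0.5 -0.1 -0.6] w 0.0433 tilt [ 5.e-04 -2.e-04 -1.e+00]
spin world +ccw deg -0.008464371243093183 norm(tool z down) 4.702428468385101e-05
rail xy 0.5146 -0.332
```

View pics/o_w.png

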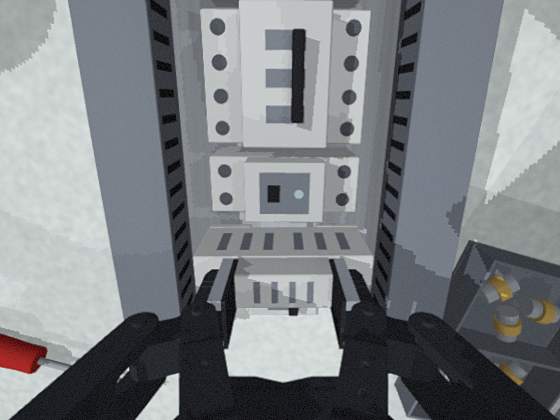

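View pics/o_s.png

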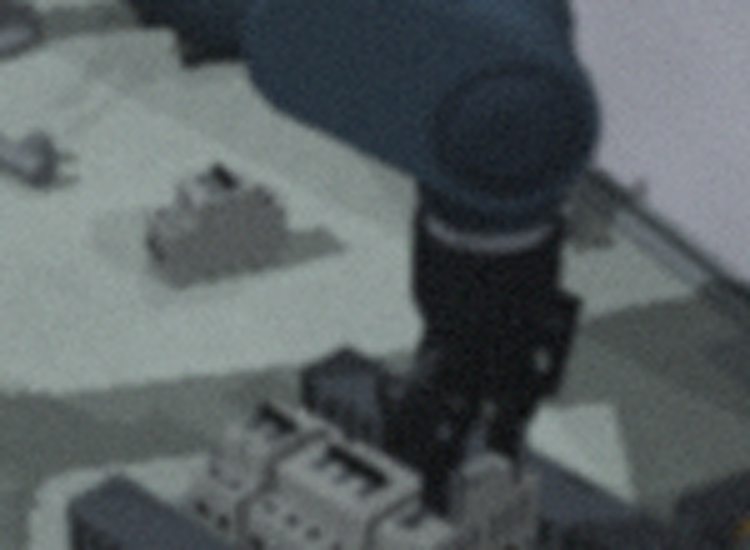

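Call:
apply_moves(plan=[[1,0,0.001,0.015,0],[1,0,0,0.02,0],[1,0,0,0.02,0],[1,0,0,0.01,0],[1,0,0,0,0],[1,0,0,0,0]])

```text
clock: 13.15
tcp_pos: [0.5875, -0.1754, 0.0275]
orientation: [[-0.279, 0.96, 0.001], [0.96, 0.279, -0.0], [-0.001, 0.001, -1.0]]
contact_force: [0.1, -0.4, -0.2]
grip_width: 0.0434
```

```bash
python3 go.py p .5151 -.3325 .0174
```

```text
t 13.15 tcp [ 0.5875 -0.1754  0.0275] yawY 16.19 shift [-0.0006 -0.0004  0.0168] q [-0.47  0.36  1.75  0.    1.03 -0.76] F [ 0.1 -0.4 -0.2] w 0.0434 tilt [ 7.e-04 -3.e-04 -1.e+00]
spin world +ccw deg -0.01065442056973609 norm(tool z down) 5.919122538742272e-05
rail xy 0.5153 -0.3321
```

View pics/p_w.png

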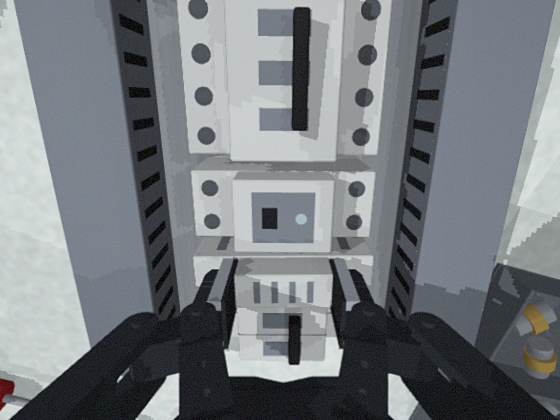

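Call:
apply_moves(plan=[[1,0,0,0.006,0],[1,0,0,0.005,0],[1,0,0,0.004,0],[1,0,0,0,0],[1,0,0,0,0]])

```text
clock: 13.88
tcp_pos: [0.5871, -0.1752, 0.0181]
orientation: [[-0.279, 0.96, 0.0], [0.96, 0.279, -0.0], [-0.0, 0.0, -1.0]]
contact_force: [-0.5, 0.8, -0.9]
grip_width: 0.0433
```

```bash
python3 go.py q .5151 -.3325 .0174
```

```text
t 13.875 tcp [ 0.5871 -0.1752  0.0181] yawY 16.19 shift [-0.001   0.0001  0.0012] q [-0.47  0.38  1.75 -0.    1.01 -0.76] F [-0.5  0.8 -0.9] w 0.0433 tilt [ 0.e+00 -1.e-04 -1.e+00]
spin world +ccw deg -0.007615422527493365 norm(tool z down) 4.23079029305187e-05
rail xy 0.515 -0.3319
```

View pics/q_w.png

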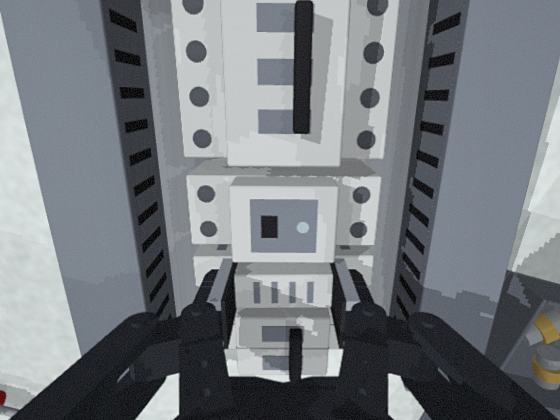

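View pics/q_s.png

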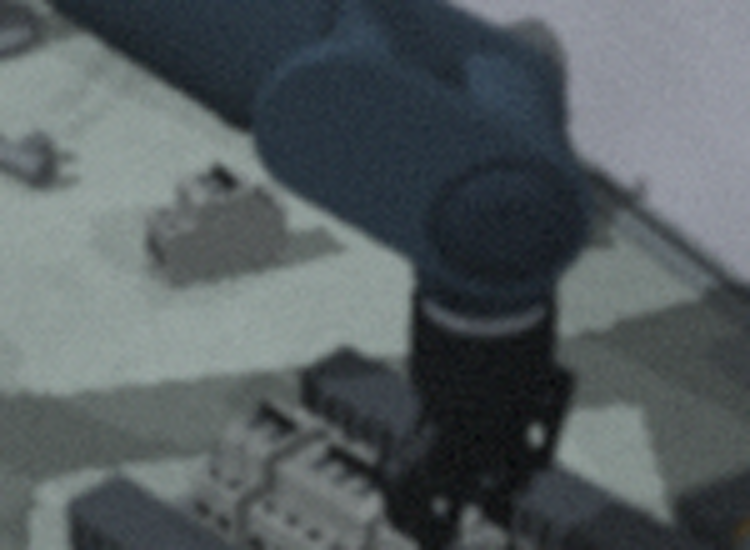

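Call:
apply_moves(plan=[[1,0,0,0.002,0],[1,0,0,0,0]])

```text
clock: 14.22
tcp_pos: [0.5873, -0.1754, 0.0174]
orientation: [[-0.279, 0.96, 0.0], [0.96, 0.279, -0.0], [-0.0, 0.0, -1.0]]
contact_force: [-1.7, 0.4, 2.8]
grip_width: 0.0437
```

Call:
apply_moves(plan=[[1,0,0,0.001,0],[1,0,0,0,0]])

```text
clock: 14.48
tcp_pos: [0.5874, -0.1754, 0.0174]
orientation: [[-0.279, 0.96, 0.0], [0.96, 0.279, -0.0], [-0.0, 0.0, -1.0]]
contact_force: [-2.8, 0.0, 7.4]
grip_width: 0.0433
```

Call:
apply_moves(plan=[[1,0,0,-0.001,0],[0.25,0,0,0,0],[0.25,0,0,0,0],[0.25,0,0,0,0]])

```text
clock: 14.98
tcp_pos: [0.587, -0.1751, 0.0166]
orientation: [[-0.279, 0.96, -0.0], [0.96, 0.279, 0.0], [0.0, -0.0, -1.0]]
contact_force: [-0.1, 0.7, 0.2]
grip_width: 0.0639
```

```bash
python3 go.py s .5151 -.3325 .0174
```

```text
t 14.975 tcp [ 0.587  -0.1751  0.0166] yawY 16.19 shift [-0.0013  0.0003 -0.0013] q [-0.47  0.38  1.75  0.    1.01 -0.76] F [-0.1  0.7  0.2] w 0.0639 tilt [-2.e-04  2.e-04 -1.e+00]
spin world +ccw deg -0.007541989188197817 norm(tool z down) 4.1899939934432316e-05
rail xy 0.5149 -0.3317
```

View pics/s_w.png

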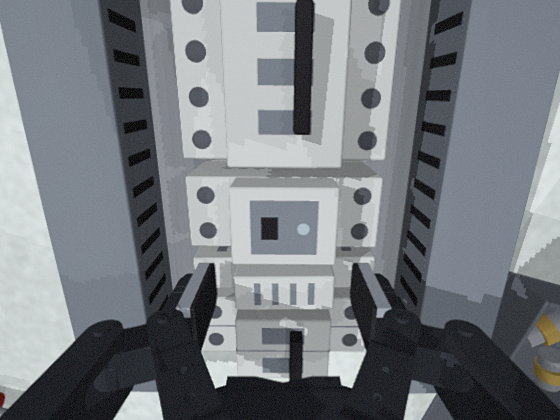

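Call:
apply_moves(plan=[[0.25,0,0,-0.02,0],[0.25,0,0,-0.05,0],[0.25,0,0,-0.06,0],[0.25,-0.02,0,-0.03,0],[0.25,0,0,0,0],[0.25,0,0,0,0]])

```text
clock: 15.82
tcp_pos: [0.5895, -0.1865, 0.1113]
orientation: [[-0.278, 0.96, -0.002], [0.96, 0.278, 0.001], [0.002, -0.002, -1.0]]
contact_force: [0.6, 0.4, 0.1]
grip_width: 0.0645
```

```bash
python3 go.py t .5151 -.3003 .0174; python3 - <<'E'
from h import *
import pickle;f=pickle.load(open("t.pkl","rb"));crop(f,190,130,370,330,4,"pics/t_z.png")
E
```

```text
t 15.825 tcp [ 0.5895 -0.1865  0.1113] yawY 16.17 shift [0.0715 0.0018 0.1567] q [-0.49  0.26  1.7   0.    1.18 -0.77] F [0.6 0.4 0.1] w 0.0645 tilt [-0.0023  0.0013 -1.    ]
spin world +ccw deg 0.014997593953538058 norm(tool z down) -8.331996640854476e-05
rail xy 0.5142 -0.3434
```

View pics/t_w.png

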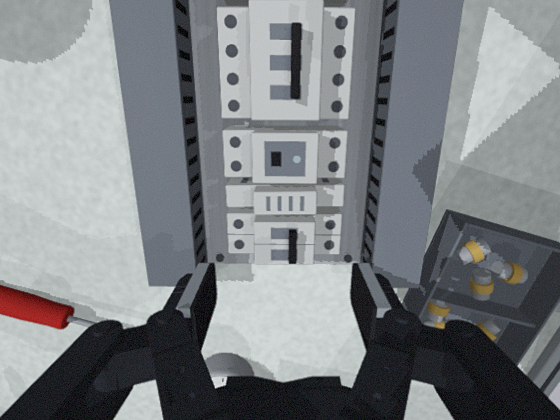

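View pics/t_s.png

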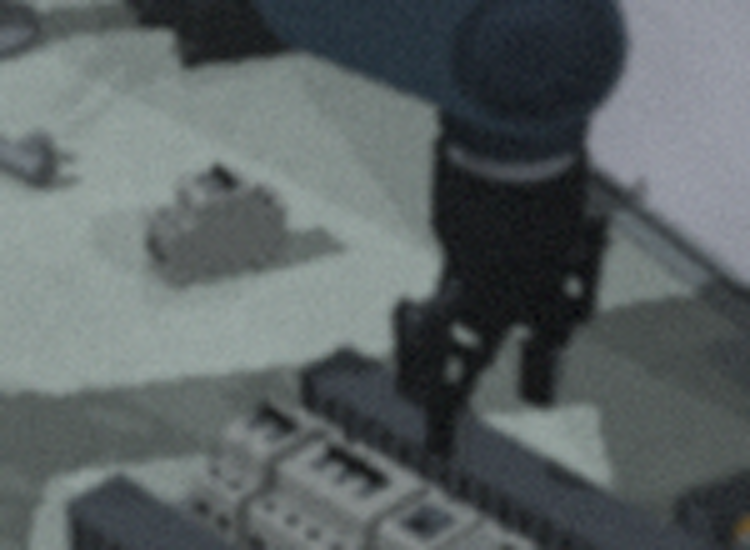

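View pics/t_z.png

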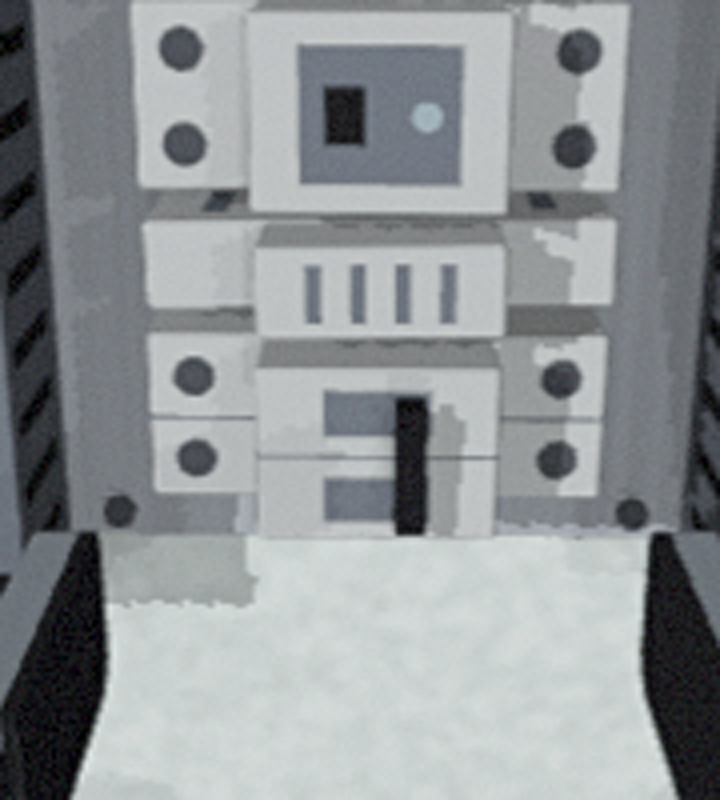

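```bash
python3 - <<'E'
from h import *
import pickle;f=pickle.load(open("t.pkl","rb"))
x=np.radians(16.18);ux=np.array([np.cos(x),np.sin(x),0]);uy=np.array([-np.sin(x),np.cos(x),0])
for n,L in (("contactor",[[248,12],[513,12],[513,212],[252,211]]),("spacer",[[256,244],[504,242],[506,335],[257,335]]),("brk",[[257,368],[500,366],[496,535],[259,536]])):
    P=ray(f,np.array(L)/4+[190,130],.0675);print(n,"x",(P@ux).round(4),"y",(P@uy).round(4))
P=ray(f,np.array([[143,221],[614,219],[613,303],[147,305]])/4+[190,130],.0495);print("sp sh","x",(P@ux).round(4),"y",(P@uy).round(4))
P=ray(f,np.array([[138,187],[618,189]])/4+[190,130],.0495);print("ct sh","x",(P@ux).round(4),"y",(P@uy).round(4))
P=ray(f,np.array([[149,335],[606,335],[600,494],[155,492]])/4+[190,130],.0495);print("br sh","x",(P@ux).round(4),"y",(P@uy).round(4))
E
```

```text
contactor x [0.4934 0.5371 0.5383 0.4931] y [-0.2829 -0.2829 -0.3168 -0.3167]
spacer x [0.4937 0.5369 0.5378 0.4934] y [-0.3226 -0.3222 -0.3395 -0.3395]
brk x [0.4932 0.5369 0.5372 0.4926] y [-0.3458 -0.3454 -0.3795 -0.3797]
sp sh x [0.4709 0.5592 0.56   0.4708] y [-0.3233 -0.3228 -0.3394 -0.3399]
ct sh x [0.4703 0.5596] y [-0.3167 -0.3171]
br sh x [0.4708 0.559  0.5598 0.4702] y [-0.346  -0.346  -0.38   -0.3796]
```

Call:
apply_moves(plan=[[0.25,0.04,0.001,0.02,0],[0.25,0.032,0.001,0.04,0],[0.25,0,0,0.04,0],[0.25,0,0,0.02,0],[0.25,0,0,0,0],[0.25,0,0,0,0]])

```text
clock: 16.68
tcp_pos: [0.5802, -0.1454, 0.0417]
orientation: [[-0.279, 0.96, 0.001], [0.96, 0.279, -0.001], [-0.001, 0.001, -1.0]]
contact_force: [0.3, 0.2, -0.3]
grip_width: 0.064
```

```bash
python3 go.py u .5152 -.2998 .0185
```

```text
t 16.675 tcp [ 0.5802 -0.1454  0.0417] yawY 16.18 shift [ 0.0025 -0.0026  0.0387] q [-0.43  0.31  1.79  0.    1.04 -0.72] F [ 0.3  0.2 -0.3] w 0.064 tilt [ 1.3e-03 -6.0e-04 -1.0e+00]
spin world +ccw deg 0.0038643898411834243 norm(tool z down) -2.1468832451019025e-05
rail xy 0.5167 -0.3013
```

View pics/u_w.png

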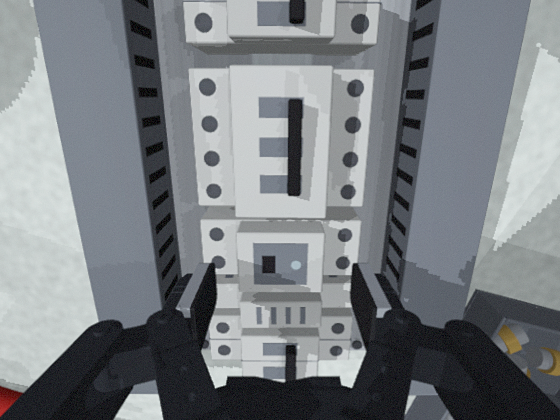

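View pics/u_s.png

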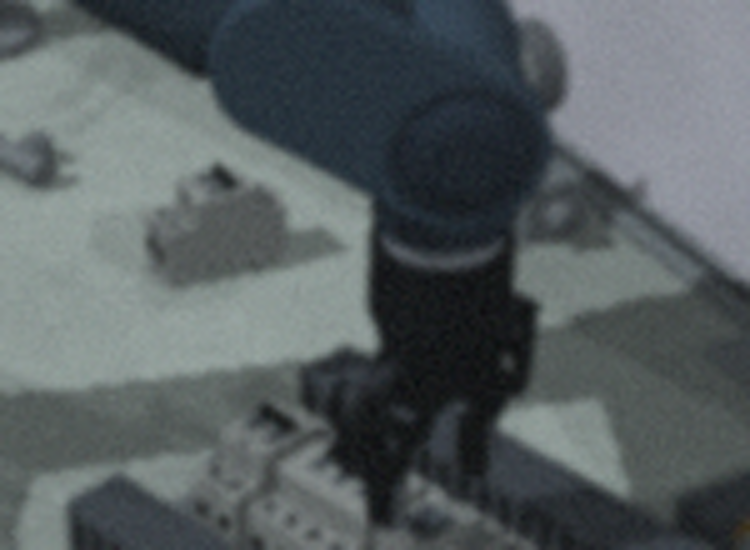

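Aligned with the contactor. Go down with the small correction and close.

Call:
apply_moves(plan=[[0.25,0.002,-0.002,0.015,0],[0.25,0,0,0.015,0],[0.25,0,0,0.009,0],[0.25,0,0,0,0],[0.25,0,0,0,0]])

```text
clock: 17.4
tcp_pos: [0.5783, -0.1442, 0.0177]
orientation: [[-0.279, 0.96, 0.0], [0.96, 0.279, -0.0], [-0.0, 0.0, -1.0]]
contact_force: [-0.5, 0.6, 0.5]
grip_width: 0.0644
```

```bash
python3 go.py v .5152 -.2998 .0185
```

```text
t 17.4 tcp [ 0.5783 -0.1442  0.0177] yawY 16.19 shift [-0.0004  0.     -0.0014] q [-0.43  0.34  1.8   0.    1.   -0.72] F [-0.5  0.6  0.5] w 0.0644 tilt [ 3.e-04 -1.e-04 -1.e+00]
spin world +ccw deg -0.008638091901985945 norm(tool z down) 4.798939945547747e-05
rail xy 0.5152 -0.2996
```

View pics/v_w.png

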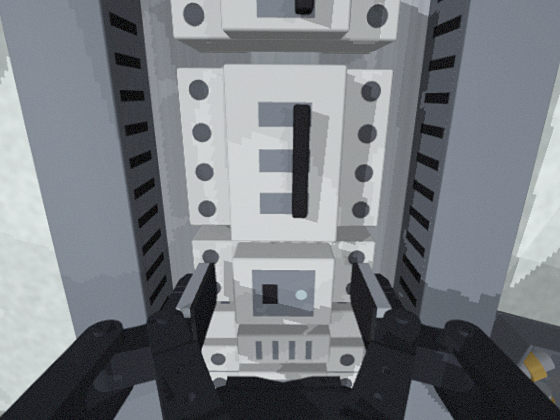

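Call:
apply_moves(plan=[[0.5,0,0,0,0],[0.7,0,0,0,0],[1,0,0,0,0],[1,0,0,0,0],[1,0,0,0,0]])

```text
clock: 18.12
tcp_pos: [0.5783, -0.1443, 0.0182]
orientation: [[-0.279, 0.96, 0.0], [0.96, 0.279, -0.0], [-0.0, 0.0, -1.0]]
contact_force: [-2.2, 0.0, 5.2]
grip_width: 0.0431
```

Call:
apply_moves(plan=[[1,-0.004,0,0,0],[1,-0.004,0,0,0],[1,0,0,0,0],[1,0,0,0,0]])

```text
clock: 18.62
tcp_pos: [0.5796, -0.1489, 0.0182]
orientation: [[-0.279, 0.96, 0.0], [0.96, 0.279, -0.0], [-0.0, 0.0, -1.0]]
contact_force: [-2.3, 0.6, 5.1]
grip_width: 0.0436
```

```bash
python3 go.py w .5152 -.311 .0177
```

```text
t 18.625 tcp [ 0.5796 -0.1489  0.0182] yawY 16.18 shift [-0.0109  0.0001  0.0008] q [-0.44  0.35  1.79 -0.    1.   -0.72] F [-2.3  0.6  5.1] w 0.0436 tilt [ 2.e-04 -2.e-04 -1.e+00]
spin world +ccw deg 2.4475288000758155e-06 norm(tool z down) -1.359738222264342e-08
rail xy 0.5151 -0.3045
```

View pics/w_w.png

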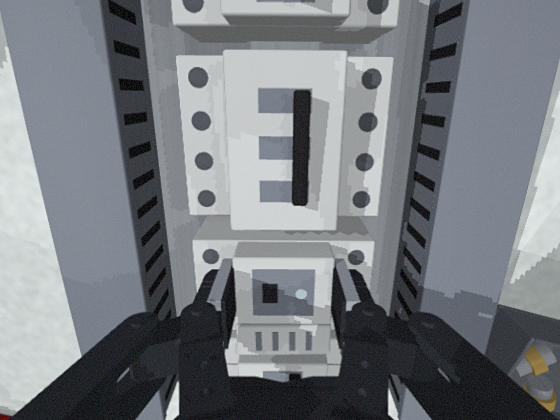

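Call:
apply_moves(plan=[[1,-0.003,0,0,0],[1,-0.003,0,0,0],[1,-0.002,0,0,0],[1,0,0,0,0],[1,0,0,0,0]])

```text
clock: 19.35
tcp_pos: [0.5808, -0.1532, 0.0182]
orientation: [[-0.279, 0.96, -0.0], [0.96, 0.279, 0.0], [0.0, -0.0, -1.0]]
contact_force: [-3.8, 1.2, 5.6]
grip_width: 0.0432
```

```bash
python3 go.py x .5152 -.311 .0177
```

```text
t 19.35 tcp [ 0.5808 -0.1532  0.0182] yawY 16.18 shift [-0.0033  0.0001  0.0008] q [-0.45  0.35  1.78  0.    1.01 -0.73] F [-3.8  1.2  5.6] w 0.0432 tilt [-1.e-04  2.e-04 -1.e+00]
spin world +ccw deg -0.0033095401956586556 norm(tool z down) 1.8386334420325863e-05
rail xy 0.5151 -0.309
```

Call:
apply_moves(plan=[[1,-0.002,0,0,0],[1,-0.002,0,0,0],[1,0,0,0,0],[1,0,0,0,0]])

```text
clock: 19.95
tcp_pos: [0.5813, -0.1547, 0.0182]
orientation: [[-0.279, 0.96, -0.001], [0.96, 0.279, 0.002], [0.002, -0.0, -1.0]]
contact_force: [-3.6, 4.2, 7.8]
grip_width: 0.0435
```

```bash
python3 go.py y .5152 -.311 .0177
```

```text
t 19.95 tcp [ 0.5813 -0.1547  0.0182] yawY 16.18 shift [-0.0007  0.0001  0.0008] q [-0.45  0.36  1.78  0.    1.01 -0.73] F [-3.6  4.2  7.8] w 0.0435 tilt [-8.0e-04  1.7e-03 -1.0e+00]
spin world +ccw deg 0.003474221141942735 norm(tool z down) -1.9301228566348527e-05
rail xy 0.5151 -0.3106
```

View pics/y_w.png

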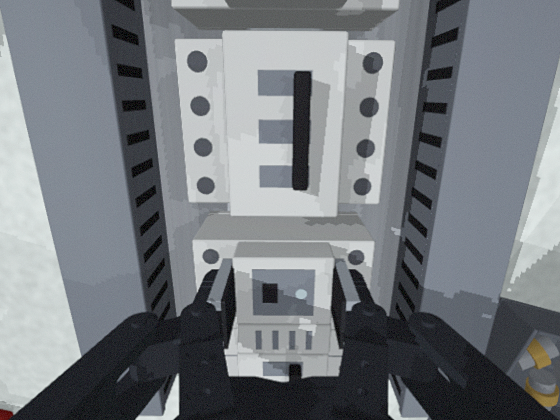

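Call:
apply_moves(plan=[[1,-0.002,0,0,0],[1,0,0,0,0],[1,0,0,0,0]])

```text
clock: 20.42
tcp_pos: [0.5812, -0.1547, 0.0182]
orientation: [[-0.279, 0.96, -0.002], [0.96, 0.279, 0.004], [0.004, -0.001, -1.0]]
contact_force: [-4.6, 8.0, 10.4]
grip_width: 0.0434
```

Call:
apply_moves(plan=[[1,-0.002,0,0,0],[1,0,0,0,0],[1,0,0,0,0]])

```text
clock: 20.8
tcp_pos: [0.5811, -0.1546, 0.0181]
orientation: [[-0.279, 0.96, -0.003], [0.96, 0.279, 0.006], [0.007, -0.001, -1.0]]
contact_force: [-6.3, 12.1, 12.8]
grip_width: 0.0432
```

```bash
python3 go.py z .5152 -.311 .0177
```

```text
t 20.8 tcp [ 0.5811 -0.1546  0.0181] yawY 16.17 shift [-0.001   0.0002  0.0007] q [-0.45  0.36  1.78  0.    1.01 -0.74] F [-6.3 12.1 12.8] w 0.0432 tilt [-0.0032  0.006  -1.    ]
spin world +ccw deg 0.007043252207992623 norm(tool z down) -3.912917893329235e-05
rail xy 0.5151 -0.3104
```

```bash
python3 - <<'E'
from h import *
import pickle;f=pickle.load(open("z.pkl","rb"));crop(f,170,200,400,390,3.4,"pics/z_z.png")
f=r.grab_frame("top");crop(f,240,130,400,265,5,"pics/z_t.png")
f=r.grab_frame("side");crop(f,240,190,400,300,5,"pics/z_s2.png")
E
```

```text
(no output)
```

View pics/z_z.png

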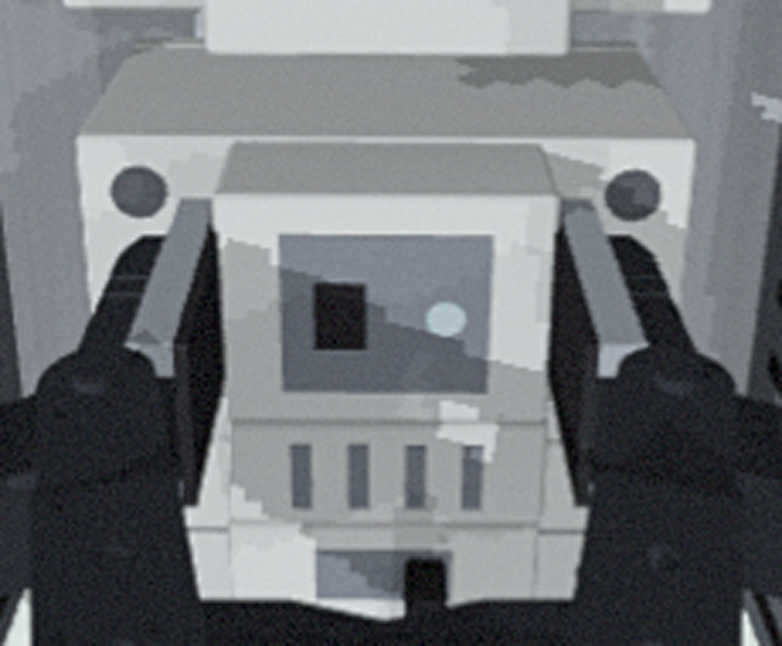

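View pics/z_t.png

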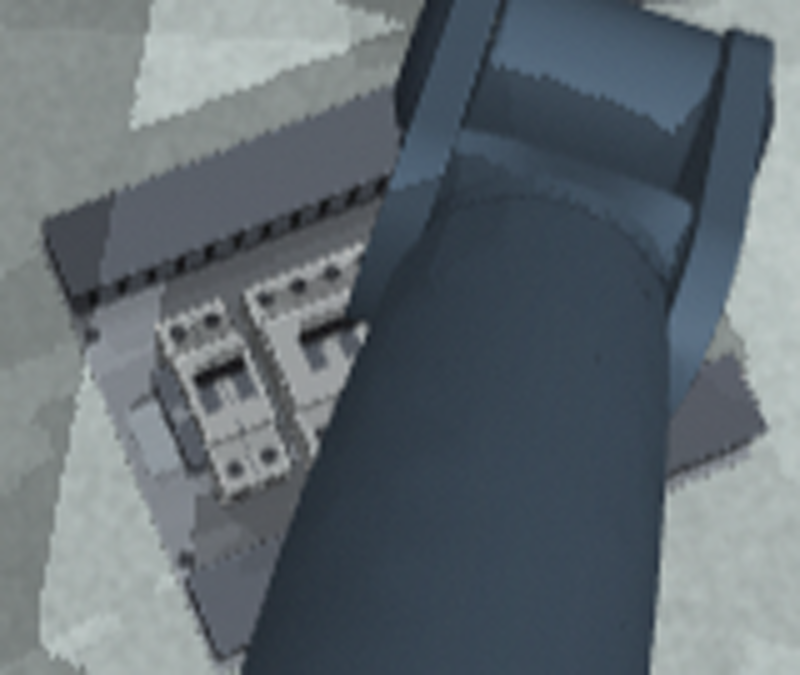

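View pics/z_s2.png

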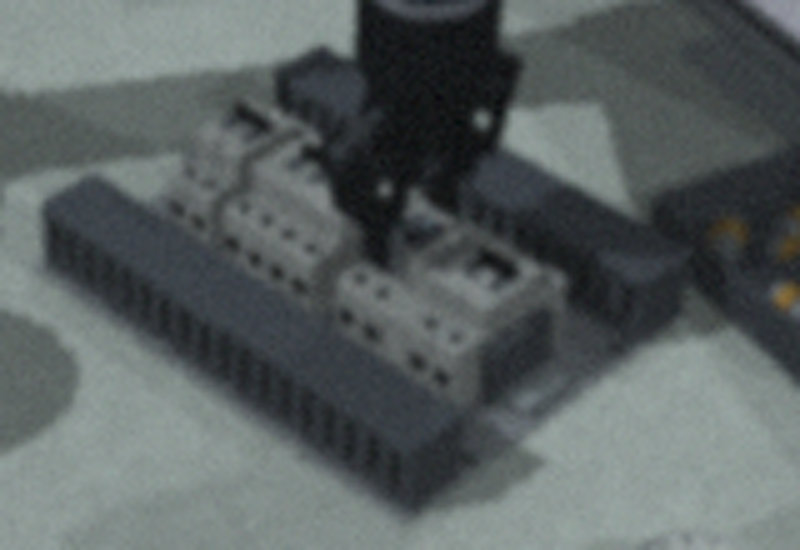

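Call:
apply_moves(plan=[[1,-0.001,0,0,0],[1,0,0,0,0],[1,0,0,0,0],[1,0,0,0,0]])

```text
clock: 21.5
tcp_pos: [0.5811, -0.1545, 0.0181]
orientation: [[-0.279, 0.96, -0.004], [0.96, 0.279, 0.007], [0.008, -0.002, -1.0]]
contact_force: [-6.9, 15.2, 14.3]
grip_width: 0.0431
```

```bash
python3 - <<'E'
from h import *
plan([.58,-.15,.018],16.18)
f=r.grab_frame("wrist");cv2.imwrite("pics/zz_w.png",f["frame"])
plan([.58,-.15,.018],16.18)
print(r.hand_in())
E
```

```text
t 21.5 tcp [ 0.5811 -0.1545  0.0181] yawY 16.17 shift [0.0078 0.0003 0.0003] q [-0.45  0.36  1.78  0.01  1.01 -0.74] F [-6.9 15.2 14.3] w 0.0431 tilt [-0.0037  0.007  -1.    ]
spin world +ccw deg 0.006203213044869926 norm(tool z down) -3.4462294693721814e-05
t 21.55 tcp [ 0.5811 -0.1545  0.0181] yawY 16.17 shift [0.0078 0.0003 0.0003] q [-0.45  0.36  1.78  0.01  1.01 -0.74] F [-7.6 13.2 14.3] w 0.0439 tilt [-0.0037  0.007  -1.    ]
spin world +ccw deg 0.00881110401803653 norm(tool z down) -4.895057787798073e-05
the job is handed in; nothing more can be done
None
```

View pics/zz_w.png

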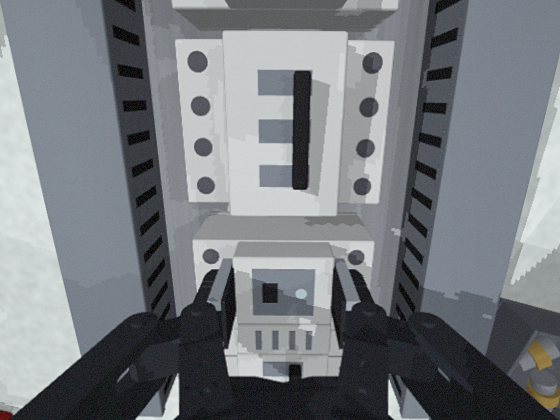

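The spacer is on the rail, and contactor, spacer and breaker_right stand tight together, with the arm still gripping the contactor and pressing it against the spacer. I handed in at about 21.5 s.

- **Spacer:** I lowered it by its crown into the 28.7 mm gap between contactor and breaker_right. It bottomed at a TCP height of 0.0174 m, exactly the height expected for a seated module. I then let it go, and the wrist view showed it level, square and clear of both neighbours, with about 6 mm each side.
- **Contactor:** I gripped its crown across 45 mm and slid it about 11 mm. It stopped at -0.3106 m along the rail, against an expected -0.311 m. The push then rose to about 15 N along the rail with no further travel.
- **Last checks:** The wrist and side views show no gap between contactor, spacer and breaker. The top view of that part was blocked by the arm. The other things on the bench were not touched.

**What disagreed:**
- The real fingertips were about 35 mm above where the reported TCP puts them. I saw this in two cameras and confirmed it by closing on air above the spacer, then set heights from the images.
- The measured opening on the 45 mm crown read 43.5 mm.
- While pressing, the tool tilts about 0.4°, with about 14 N upward on the wrist.

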